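# Weigh the glass billet on the trip balance

## Robot

A 6-joint arm with a two-finger parallel gripper is mounted at the origin on the work surface. World frame = base frame: x ahead of the robot, y to its left, z up, the work surface at z = 0. Lengths are in m, angles in rad, forces in N, time in s.
With the tool pointing down it reaches from about 0.375 to 0.9 m from the base axis. Payload 3.1 kg.
Tool frame: the origin (TCP) lies midway between the tips of the shut fingers; the grasp point (between the pads) lies 19 mm behind it; z points along the fingers, y is the line along which they close (so a half turn about z gives the same grasp; the last joint's range is limited). The gripper opens to 85 mm and grips with 20 to 120 N. Pads are 22 mm wide; open, the fingers measure 114 mm over their backs; the gripper's body (76 mm by 85 mm) begins 54 mm behind the grasp point. The pads swing forward as they close: fully open they stand 13 mm farther back than shut.
Start: joints at [1.016, 0.527, 1.433, -0, 1.181, -0.178], TCP at [0.23, 0.581, 0.203] pointing down, gripper open.
Joint ranges: [-3.08, 3.08], [-0.75, 2.2], [0.22, 2.44], [-1.43, 4.57], [0, 2.65], [-2.85, 2.85]. Speed limits (rad/s): [2.79, 2.79, 3.14, 3.14, 3.14, 3.14].

## Interface

Orientations are given as a unit quaternion [x, y, z, w].
In Python, from station import manip gives the robot as it stands. The module is installed in compiled form; this text tells all that it offers.
- The arm moves only by the tool apply_moves, never from a script. Its arguments are lists of equal length, an entry for each row: "claw": the gripper's target within -1 to 1 (fully open at 1, half-way at 0, shut at -1); "travel": the shift along the tool's x, y, z scaled (see below), a list of three; "turn": the turn, a rotation vector about the tool's x, y, z scaled (see below), a list of three. In form: {"claw": [claw, ...], "travel": [[dx, dy, dz], ...], "turn": [[rx, ry, rz], ...]}. A call has 1 to 5 rows; each row is the pose to reach, as a shift and turn from the pose commanded when the call began, along the tool's axes at that moment, turning the shorter way round; what a row does not reach only later rows make up. The controller multiplies each number of a shift by 800 mm and each number of a turn by 180 degrees. A row lasts 1/12 s, in which the tool goes at most 41.7 mm and 7.16 degrees, less where a joint would pass 70% of its speed; a pose out of reach is approached as far as the arm can. A call with a number of a shift or a turn outside -1 to 1 is refused whole. A call with a gripper value outside its range is refused whole. The fingers move at their own pace and stop on an object; "newtons" is the grip in N (left out, the last holds). Time passes only in rows, so rows that repeat a pose let the fingers close. It gives the time, the measured TCP pose, the force, the opening and the grip force at its end, in the units of the state.
- manip.sense(): the state, without advancing time (a new reading comes with each control period).
- manip.snapshot(name): name is "scene" or "side" or "wrist"; returns a dict with "pixels" (400x640x3 uint8, red, green, blue), "depth" (400x640 float32, m along the optical axis (not along the pixel's ray), 0 where there is no reading), "intrinsics" (3x3 intrinsics, pixels), "R" (3x3) and "t" (3): a world point X has camera coordinates R X + t. Camera axes: x right, y down, z forward; pixel columns grow to the right and rows downward; lengths in m; the calibration is good to about 2 mm. A picture is of the moment at which its call begins.
- manip.sign_off(): hands the job in; it is judged then, once.
The state is a dict: "t": time; "q": joint angles; "qd": joint speeds; "tau": joint torques, N m; "tcp_pos": TCP position; "tool_rot": TCP orientation; "force": force on the tool from outside, world axes, zero at the start; "ft_torque": the same for the moment, N m; "finger_gap": opening from 0.0 (shut) to 1.0 (fully open); "gripper_force": force on a finger pad.
Only numpy, scipy, OpenCV 4.12 (cv2) and the standard library are available. Lean on these libraries where they do the work, as an engineer would, in place of code of your own. Each camera call takes 0.05 s, during which the arm holds its last target. There are 200 camera calls.

## Task

Weigh the large green glass billet on the two-pan balance: set it down gently on the left pan (left as seen from the robot) and the 200 g and 100 g brass weights on the right pan, and slide the poise along the front bar until the beam rests level with its pointer on the centre mark. Leave the other weights and everything else on the bench where they are, and let go of the balance at the end.

Things in the scene. Friction and masses are not known exactly. Their poses are not given: they have to be found in the camera images.
- balance: two-pan trip balance fixed to the bench, grey base 150 mm deep (x), 300 wide (y). Origin under its middle on the bench; x points away from the robot, y to the left pan, z up. The beam pivots on x, 65 mm up. Front bar with the poise: x = -120 mm, y = -99 to 99 mm, 46 to 60 mm up. Pointer and white index plate: y = -35 to 35 mm, x = 34 to 46 mm, up to 169 mm above the bench.
- beam (a joint): tilt of the beam in rad: 0 level, positive with the right pan down, negative with the left pan down, stops at +0.12 and -0.12 (a pan sinks or rises 14 mm). Damped: it comes to rest in about 1 s. Between the stops the tilt is proportional to the imbalance: about 0.0035 rad for each gram of difference, or 0.0025 rad for each mm that the poise is slid.
- poise (a joint): position of the poise on the front bar in m: 0 at its left end (adds nothing; empty pans are then level), 0.150 at its right end (counts as 100 g more on the right pan). Slid right, it makes the right side heavier. It slides with a light friction (about 0.6 N, plus a little drag) and stays where it is left.
- poise_tab (a point): centre of the poise's upright tab: a steel tab 12 x 12 mm, 45 mm high (22 mm above and 23 mm below this point), on a block 20 mm long that rides the front bar; the tab's top is 110 mm above the bench when level. y along the bar to the left.
- pan_left_top (a point): centre of the top face of the left pan (+y end): flat steel disc, 150 mm in diameter, 4 mm thick, no rim, top 100 mm above the bench when level, on the beam's end 120 mm from its pivot. z up. Parallel links keep the pan horizontal as it rises and sinks, so it does not matter where on it a load stands.
- pan_right_top (a point): centre of the top face of the right pan (-y end), the same.
- billet_mid (a point): centre of the larger block of green glass, 70 mm (x) by 48 mm (y) by 44 mm high (z), lying flat on the bench; about 350 to 392 g.
- billet: the same block of green glass, origin under its middle; axes as above.
- w200_mid (a point): knobbed brass weight (plain turned cylinder with a neck and a knob on top), 200 g: body 32 mm in diameter and 28 mm high, knob 20 mm in diameter, 44 mm high over all; stands on the bench. This point is on its axis half-way up (22 mm above its foot); z up its axis. Goes on the right pan.
- w100_mid (a point): knobbed brass weight (plain turned cylinder with a neck and a knob on top), 100 g: body 26 mm in diameter and 22 mm high, knob 16 mm in diameter, 36 mm high over all; stands on the bench. This point is on its axis half-way up (18 mm above its foot); z up its axis. Goes on the right pan.
- w50_mid (a point): knobbed brass weight (plain turned cylinder with a neck and a knob on top), 50 g: body 21 mm in diameter and 17 mm high, knob 13 mm in diameter, 30 mm high over all; stands on the bench. This point is on its axis half-way up (15 mm above its foot); z up its axis. Not needed; leave it.
- w500_mid (a point): knobbed brass weight (plain turned cylinder with a neck and a knob on top), 500 g: body 43 mm in diameter and 40 mm high, knob 26 mm in diameter, 58 mm high over all; stands on the bench. This point is on its axis half-way up (29 mm above its foot); z up its axis. Not needed; leave it.
- offcut_mid (a point): centre of a small off-cut of the same green glass, 40 x 30 x 24 mm high; leave it.
- swan: small white glass swan, about 40 mm long and 50 mm high, origin under its middle; leave it.
- cup: open steel cup, 80 mm in diameter, 85 mm high, origin under its middle; leave it.
- mug: dark green mug, 80 mm in diameter, 92 mm high, handle to its +y, origin under its middle; leave it.
- tweezers: steel tweezers lying flat along their x, 150 mm long, 9 mm high, origin under their middle; leave them.
- rod_tin: steel tin, 60 mm in diameter, 110 mm high, with upright glass rods that reach 205 mm, origin under its middle; leave it.

How it is judged:
By the outcome, as a careful person would: the job done as asked, in the order asked, and still so for the second after the job is handed in, with the robot touching nothing.
It also fails if it takes over 72 s, if anything falls off the work surface, if the arm or the gripper's body presses on something with over 40 N, if the wrist force passes 120 N, or if a joint passes its speed limit or range.

## Working session

There is one attempt and no reset: what is moved stays moved. The work goes in short steps, Python scripts to look and compute and a tool call to move; the robot and the scene stay as the last step left them, time stands still between calls to the robot, and variables do not carry over. Pictures are saved under pics/ and viewed, at most 10 in all, crops included, and the job is handed in when it is done.

Besides the shell and the picture viewer there is one more tool, called after "Call:" by a JSON object that holds its "api" and its "payload", one argument or row to a line. apply_moves: Moves the arm, as the interface text tells. Shifts and turns lie within -1 to 1; 1 stands for 800 mm of shift or 180 degrees of turn. Its arguments: {"type":"object","properties":{"claw":{"type":"array","items":{"type":"number"}},"travel":{"type":"array","items":{"type":"array","items":{"type":"number"}}},"turn":{"type":"array","items":{"type":"array","items":{"type":"number"}}},"newtons":{"type":"number"}},"required":["claw","travel","turn"]}

```bash
mkdir -p pics; cat > h.py <<'E'
import numpy as np, cv2
from station import manip
def snap(n,f=None):
    s=manip.snapshot(n)
    if f: cv2.imwrite('pics/'+f,cv2.cvtColor(s['pixels'],cv2.COLOR_RGB2BGR))
    return s
def cloud(s):
    d=s['depth'];v,u=np.mgrid[:400,:640];K=s['intrinsics']
    P=np.stack([(u-K[0,2])/K[0,0]*d,(v-K[1,2])/K[1,1]*d,d],-1)
    W=(P-s['t'])@s['R']; W[d==0]=np.nan
    return W
E
python3 - <<'E'
from h import *
s=manip.sense();print(s)
for n in('scene','side'):
    a=snap(n,n+'0.png');np.savez('/tmp/'+n,**a);print(n,-a['R'].T@a['t'],a['R'][2])
E
```

```text
{'t': 0.0, 'q': array([ 1.01553385e+00,  5.28470658e-01,  1.43388195e+00,  3.81194553e-05,
        1.18139125e+00, -1.78492628e-01]), 'qd': array([ 3.73252886e-04, -2.09659936e-06, -2.08425562e-03,  9.43989427e-04,
        2.59952268e-03,  7.76425993e-04]), 'tau': array([-9.33704396e-04, -4.42351449e+01, -1.78026670e+01, -1.99870015e-04,
        8.47806805e-03,  2.53084742e-06]), 'tcp_pos': array([0.2294994 , 0.5805214 , 0.20213739]), 'tool_rot': array([ 1.87279656e-01,  9.82306049e-01, -9.97700294e-04, -4.02273154e-04]), 'force': array([-1.0004859 ,  1.48725383,  0.308757  ]), 'ft_torque': array([ 0.01351761,  0.01159435, -0.03350183]), 'gripper_force': 0.0, 'finger_gap': 1.0035539846739179}
scene [ 1.15929006 -0.07986256  1.07687292] [-0.53610235  0.06468304 -0.84167118]
side [ 0.49793858 -0.89504157  0.8335863 ] [ 0.01791938  0.76417189 -0.64476369]
```

View pics/scene0.png

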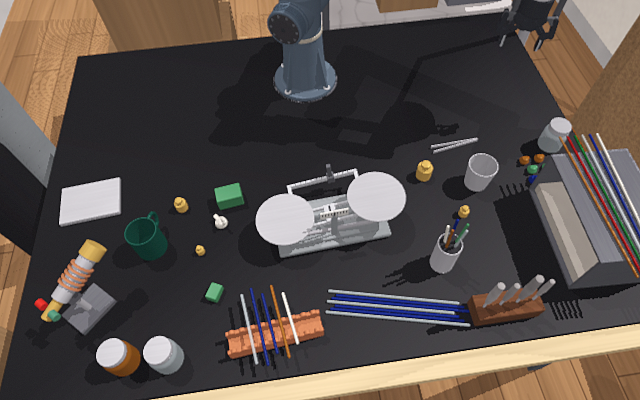

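View pics/side0.png

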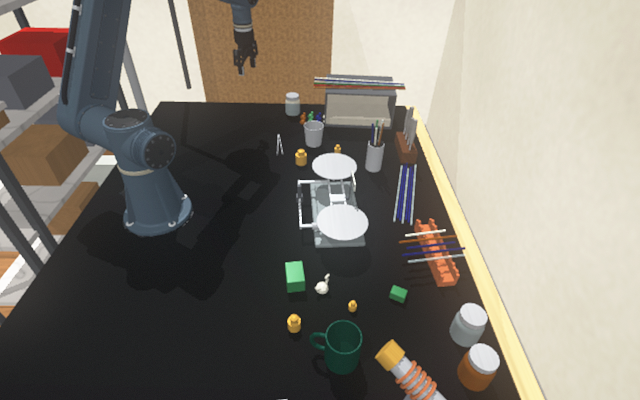

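The scene view looks back at the robot, so +y is to the image's right. It shows:
- Billet at (229,195), off-cut at (214,292), swan at (221,221).
- Brass weights at (425,170), (464,211), (181,205) and (200,250).
- Left pan at (376,196), right pan at (285,218), poise tab at (329,172).

The side view agrees.

```bash
python3 - <<'E'
from h import *
for n in('scene','side'):
    s=dict(np.load(f'/tmp/{n}.npz'));W=cloud(s);hsv=cv2.cvtColor(s['pixels'],cv2.COLOR_RGB2HSV)
    H,S,V=hsv[...,0],hsv[...,1],hsv[...,2]
    for name,m in(('brass',(H>14)&(H<30)&(S>120)&(V>80)),('green',(H>45)&(H<90)&(S>90)&(V>60))):
        m=m&(W[...,2]>.004)&(W[...,0]<.95)
        k,L,st,c=cv2.connectedComponentsWithStats(m.astype(np.uint8))
        for i in range(1,k):
            if st[i,4]<25: continue
            p=W[L==i];z=np.nanpercentile(p[:,2],98);t=p[p[:,2]>z-.006]
            print(n,name,c[i].round(),st[i,4],'top z',z.round(4),'top mid',((t.min(0)+t.max(0))/2).round(4)[:2],'ext',np.ptp(p,0).round(3),'topext',np.ptp(t,0).round(3))
            if name=='green' and st[i,4]>300 and st[i,4]<1500:
                r=cv2.minAreaRect((t[:,:2]*1000).astype(np.float32));print('rect',r)
    # pans
    m=(np.abs(W[...,2]-.1)<.02)&(S<60)&(V>120)
    k,L,st,c=cv2.connectedComponentsWithStats(m.astype(np.uint8))
    for i in range(1,k):
        if st[i,4]<60: continue
        p=W[L==i];print(n,'z~.1',c[i].round(),st[i,4],'mid',((np.nanpercentile(p,1,0)+np.nanpercentile(p,99,0))/2).round(4),'ext',np.ptp(p,0).round(3),'medz',np.median(p[:,2]).round(4))
s=dict(np.load('/tmp/scene.npz'));W=cloud(s)
print(np.round(W[160:190:3,326:334:2],3).tolist())
E
```

```text
scene brass [540. 156.] 25 top z 0.0348 top mid [0.4577 0.6396] ext [0.016 0.018 0.025] topext [0.008 0.011 0.006]
scene brass [424. 170.] 266 top z 0.0617 top mid [0.4507 0.292 ] ext [0.067 0.053 0.06 ] topext [0.024 0.026 0.008]
scene brass [180. 204.] 159 top z 0.0472 top mid [ 0.4588 -0.4041] ext [0.051 0.031 0.045] topext [0.017 0.019 0.007]
scene brass [464. 211.] 99 top z 0.0397 top mid [0.5958 0.3657] ext [0.023 0.029 0.037] topext [0.014 0.016 0.008]
scene brass [607. 221.] 49 top z 0.1727 top mid [0.7501 0.6174] ext [0.087 0.008 0.007] topext [0.087 0.006 0.006]
scene brass [ 92. 250.] 403 top z 0.1904 top mid [ 0.647  -0.5501] ext [0.148 0.115 0.19 ] topext [0.03  0.031 0.01 ]
scene brass [623. 251.] 34 top z 0.1718 top mid [0.8285 0.6188] ext [0.059 0.007 0.007] topext [0.059 0.005 0.006]
scene brass [200. 250.] 72 top z 0.0334 top mid [ 0.6035 -0.3501] ext [0.02  0.018 0.031] topext [0.011 0.011 0.008]
scene brass [280. 322.] 141 top z 0.064 top mid [ 0.8353 -0.1559] ext [0.169 0.03  0.01 ] topext [0.169 0.03  0.007]
scene brass [ 51. 309.] 181 top z 0.1298 top mid [ 0.7
[... 4839 characters left out ...]
[0.379, 0.029, 0.001], [0.381, 0.035, 0.004]], [[0.456, 0.008, 0.097], [0.462, 0.012, 0.104], [0.464, 0.017, 0.105], [0.391, 0.034, 0.002]], [[0.446, 0.009, 0.068], [0.461, 0.012, 0.089], [0.459, 0.018, 0.084], [0.452, 0.025, 0.073]], [[0.456, 0.007, 0.068], [0.462, 0.012, 0.076], [0.465, 0.017, 0.079], [0.459, 0.023, 0.069]], [[0.459, 0.007, 0.059], [0.466, 0.011, 0.067], [0.467, 0.017, 0.068], [0.463, 0.023, 0.061]], [[0.432, 0.01, 0.004], [0.467, 0.011, 0.054], [0.465, 0.017, 0.049], [0.465, 0.022, 0.049]], [[0.441, 0.008, 0.002], [0.442, 0.014, 0.003], [0.444, 0.02, 0.003], [0.445, 0.025, 0.005]], [[0.452, 0.007, 0.003], [0.451, 0.013, 0.0], [0.453, 0.018, 0.002], [0.454, 0.024, 0.001]]]
```

```bash
cat >> h.py <<'E'
def go(x,y,z,psi=None):
    """shift/turn numbers for a world target; psi=angle of tool y in deg"""
    from scipy.spatial.transform import Rotation as Ro
    s=manip.sense();R=Ro.from_quat(s['tool_rot']).as_matrix()
    d=R.T@(np.array([x,y,z])-s['tcp_pos'])/.8
    ps=np.degrees(np.arctan2(R[1,1],R[0,1]))
    print('travel',d.round(4),'psi',ps.round(2),'turnz',None if psi is None else ((ps-psi)/180).round(4),'tilt',R[:2,2].round(4),'t',round(s['t'],2),'gap',s['finger_gap'].round(3))
E
python3 - <<'E'
from h import *
for n in('scene','side'):
    s=dict(np.load(f'/tmp/{n}.npz'));W=cloud(s)
    m=(W[...,0]>.44)&(W[...,0]<.6)&(W[...,1]<-.22)&(W[...,1]>-.36)&(W[...,2]>.006)&(s['pixels'].min(-1)>110)
    p=W[m];print(n,m.sum(),np.nanpercentile(p,2,0).round(3),np.nanpercentile(p,98,0).round(3))
go(.453,-.269,.16,98)
E
```

```text
scene 137 [ 0.479 -0.31   0.009] [ 0.544 -0.28   0.052]
side 388 [ 0.441 -0.31   0.01 ] [ 0.54  -0.238  0.046]Traceback (most recent call last):
  File "<stdin>", line 6, in <module>
  File "h.py", line 18, in go
    print('travel',d.round(4),'psi',ps.round(2),'turnz',None if psi is None else ((ps-psi)/180).round(4),'tilt',R[:2,2].round(4),'t',round(s['t'],2),'gap',s['finger_gap'].round(3))
                                                                                                                                                           ^^^^^^^^^^^^^^^^^^^^^
AttributeError: 'float' object has no attribute 'round'
```

Call:
{"api": "apply_moves", "payload": {
  "claw": [1, 1, 1, 1, 1],
  "travel": [
    [-0.037, -0.036, 0],
    [-0.074, -0.072, 0],
    [-0.111, -0.108, 0],
    [-0.148, -0.144, 0],
    [-0.185, -0.18, 0]
  ],
  "turn": [
    [0, 0, -0.033],
    [0, 0, -0.066],
    [0, 0, -0.099],
    [0, 0, -0.132],
    [0, 0, -0.164]
  ],
  "newtons": 40
}}

```text
t: 0.52
tcp_pos: [0.3145, 0.3909, 0.2028]
tool_rot: [-0.072, 0.997, -0.0, -0.0]
force: [0.5, 0.7, -0.0]
finger_gap: 0.999
gripper_force: 0.0
```

```bash
sed -i "s/s\['finger_gap'\].round(3)/round(float(s['finger_gap']),3)/; s/print('travel'/print(s['tcp_pos'].round(4),'F',np.round(s['force'],1),'travel'/" h.py; python3 -c "
from h import *
go(.40,.2,.2,98);go(.453,-.269,.16,98)"
```

```text
[0.3145 0.3909 0.2028] F [ 0.5  0.7 -0. ] travel [-0.0713 -0.2516  0.0036] psi 98.28 turnz 0.0015 tilt [-0.0005 -0.0006] t 0.52 gap 0.999
[0.3145 0.3909 0.2028] F [ 0.5  0.7 -0. ] travel [-0.0525 -0.8412  0.0539] psi 98.28 turnz 0.0015 tilt [-0.0005 -0.0006] t 0.52 gap 0.999
```

Call:
{"api": "apply_moves", "payload": {
  "claw": [1, 1, 1, 1, 1],
  "travel": [
    [-0.014, -0.05, 0],
    [-0.028, -0.1, 0],
    [-0.042, -0.15, 0],
    [-0.056, -0.2, 0],
    [-0.07, -0.25, 0]
  ],
  "turn": [
    [0, 0, 0],
    [0, 0, 0],
    [0, 0, 0],
    [0, 0, 0],
    [0, 0, 0]
  ]
}}

```text
t: 0.93
tcp_pos: [0.3977, 0.2005, 0.203]
tool_rot: [-0.069, 0.998, 0.0, -0.0]
force: [1.0, 0.8, -0.6]
finger_gap: 1.001
gripper_force: 0.0
```

Call:
{"api": "apply_moves", "payload": {
  "claw": [1, 1, 1, 1, 1],
  "travel": [
    [0, -0.05, 0],
    [0, -0.1, 0],
    [0, -0.15, 0],
    [0, -0.2, 0],
    [0, -0.25, 0]
  ],
  "turn": [
    [0, 0, 0],
    [0, 0, 0],
    [0, 0, 0],
    [0, 0, 0],
    [0, 0, 0]
  ]
}}

```text
t: 1.35
tcp_pos: [0.4248, 0.0025, 0.203]
tool_rot: [-0.069, 0.998, 0.0, -0.0]
force: [0.6, 0.3, 0.3]
finger_gap: 1.0
gripper_force: 0.0
```

Call:
{"api": "apply_moves", "payload": {
  "claw": [1, 1, 1, 1, 1],
  "travel": [
    [0.004, -0.05, 0.01],
    [0.008, -0.1, 0.02],
    [0.012, -0.15, 0.03],
    [0.016, -0.2, 0.04],
    [0.018, -0.25, 0.05]
  ],
  "turn": [
    [0, 0, 0],
    [0, 0, 0],
    [0, 0, 0],
    [0, 0, 0],
    [0, 0, 0]
  ]
}}

```text
t: 1.77
tcp_pos: [0.4378, -0.1975, 0.1625]
tool_rot: [-0.069, 0.998, 0.0, -0.0]
force: [1.4, 1.4, 0.1]
finger_gap: 0.998
gripper_force: 0.0
```

Call:
{"api": "apply_moves", "payload": {
  "claw": [1, 1, 1, 1],
  "travel": [
    [0, -0.05, 0],
    [0, -0.09, 0],
    [0, -0.09, 0],
    [0, -0.09, 0]
  ],
  "turn": [
    [0, 0, 0],
    [0, 0, 0],
    [0, 0, 0],
    [0, 0, 0]
  ]
}}

```text
t: 2.1
tcp_pos: [0.4484, -0.2688, 0.1626]
tool_rot: [-0.068, 0.998, 0.0, -0.0]
force: [0.1, 0.6, 0.0]
finger_gap: 1.0
gripper_force: 0.0
```

```bash
python3 - <<'E'
from h import *
s=snap('wrist','w1.png');W=cloud(s);hsv=cv2.cvtColor(s['pixels'],cv2.COLOR_RGB2HSV)
m=(hsv[...,0]>45)&(hsv[...,0]<90)&(hsv[...,1]>90)&(np.abs(W[...,2]-.044)<.006)&(np.hypot(W[...,0]-.453,W[...,1]+.269)<.08)
print(m.sum(),np.median(W[m][:,2]),cv2.minAreaRect((W[m][:,:2]*1000).astype(np.float32)))
go(.453,-.269,.003,98)
E
```

```text
3809 0.044241394017185506 ((451.41015625, -267.67041015625), (47.61471939086914, 70.18982696533203), 8.114480018615723)
[ 0.4477 -0.2669  0.1625] F [0.3 1.4 0.3] travel [-0.0064 -0.0039  0.1993] psi 97.85 turnz -0.0008 tilt [-0.0014  0.0017] t 2.15 gap 0.997
```

View pics/w1.png

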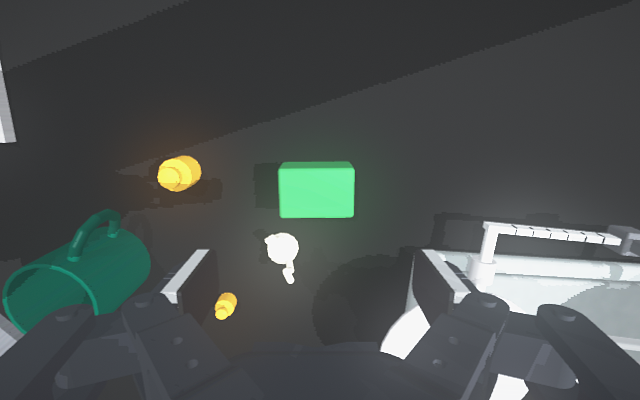

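The billet is at (316,190), with the swan clear at (283,248) and the fingers straddling along the long side.

Call:
{"api": "apply_moves", "payload": {
  "claw": [1, 1, 1, 1, 1],
  "travel": [
    [-0.005, -0.002, 0.04],
    [-0.005, -0.002, 0.085],
    [-0.005, -0.002, 0.13],
    [-0.005, -0.002, 0.175],
    [-0.005, -0.002, 0.198]
  ],
  "turn": [
    [0, 0, 0],
    [0, 0, 0],
    [0, 0, 0],
    [0, 0, 0],
    [0, 0, 0]
  ]
}}

```text
t: 2.57
tcp_pos: [0.4505, -0.2642, 0.0017]
tool_rot: [-0.07, 0.998, 0.003, -0.002]
force: [-0.5, -0.1, 0.3]
finger_gap: 0.997
gripper_force: 0.0
```

Call:
{"api": "apply_moves", "payload": {
  "claw": [0, -0.5, -1, -1, -1],
  "travel": [
    [0, 0, 0],
    [0, 0, 0],
    [0, 0, 0],
    [0, 0, 0],
    [0, 0, 0]
  ],
  "turn": [
    [0, 0, 0],
    [0, 0, 0],
    [0, 0, 0],
    [0, 0, 0],
    [0, 0, 0]
  ],
  "newtons": 40
}}

```text
t: 2.98
tcp_pos: [0.4534, -0.2683, 0.0061]
tool_rot: [-0.069, 0.998, -0.001, 0.001]
force: [0.5, -0.1, -3.8]
finger_gap: 0.802
gripper_force: 45.9
```

Call:
{"api": "apply_moves", "payload": {
  "claw": [-1, -1],
  "travel": [
    [0, 0, 0],
    [0, 0, -0.03]
  ],
  "turn": [
    [0, 0, 0],
    [0, 0, 0]
  ]
}}

```text
t: 3.15
tcp_pos: [0.4506, -0.2663, 0.0265]
tool_rot: [-0.069, 0.998, 0.003, -0.002]
force: [-0.8, 0.3, -3.5]
finger_gap: 0.796
gripper_force: 48.7
```

Call:
{"api": "apply_moves", "payload": {
  "claw": [-1, -1, -1, -1, -1],
  "travel": [
    [0, 0, -0.03],
    [0, 0, -0.075],
    [0, 0, -0.12],
    [0, 0, -0.165],
    [0, 0, -0.22]
  ],
  "turn": [
    [0, 0, 0],
    [0, 0, 0],
    [0, 0, 0],
    [0, 0, 0],
    [0, 0, 0]
  ]
}}

```text
t: 3.57
tcp_pos: [0.4514, -0.2669, 0.2036]
tool_rot: [-0.069, 0.998, 0.001, -0.001]
force: [0.9, -1.5, -3.7]
finger_gap: 0.801
gripper_force: 48.7
```

Call:
{"api": "apply_moves", "payload": {
  "claw": [-1, -1, -1, -1, -1],
  "travel": [
    [-0.01, 0.02, -0.01],
    [-0.025, 0.055, -0.01],
    [-0.042, 0.092, -0.01],
    [-0.06, 0.13, -0.01],
    [-0.078, 0.17, -0.01]
  ],
  "turn": [
    [0, 0, 0],
    [0, 0, 0],
    [0, 0, 0],
    [0, 0, 0],
    [0, 0, 0]
  ]
}}

```text
t: 3.98
tcp_pos: [0.4954, -0.1236, 0.211]
tool_rot: [-0.068, 0.998, -0.0, 0.0]
force: [1.3, 0.0, -3.5]
finger_gap: 0.798
gripper_force: 48.8
```

Call:
{"api": "apply_moves", "payload": {
  "claw": [-1, -1, -1, -1, -1],
  "travel": [
    [-0.018, 0.04, 0],
    [-0.036, 0.08, 0],
    [-0.055, 0.12, 0],
    [-0.073, 0.16, 0],
    [-0.092, 0.2, 0]
  ],
  "turn": [
    [0, 0, 0],
    [0, 0, 0],
    [0, 0, 0],
    [0, 0, 0],
    [0, 0, 0]
  ]
}}

```text
t: 4.4
tcp_pos: [0.5458, 0.0457, 0.2108]
tool_rot: [-0.069, 0.998, 0.0, -0.0]
force: [0.6, 0.8, -4.3]
finger_gap: 0.801
gripper_force: 48.8
```

Call:
{"api": "apply_moves", "payload": {
  "claw": [-1, -1, -1, -1],
  "travel": [
    [-0.018, 0.035, 0],
    [-0.033, 0.065, 0],
    [-0.042, 0.086, 0],
    [-0.042, 0.086, 0]
  ],
  "turn": [
    [0, 0, 0],
    [0, 0, 0],
    [0, 0, 0],
    [0, 0, 0]
  ]
}}

```text
t: 4.73
tcp_pos: [0.5705, 0.1205, 0.2107]
tool_rot: [-0.071, 0.997, 0.001, 0.001]
force: [0.1, 0.3, -4.3]
finger_gap: 0.798
gripper_force: 48.8
```

```bash
python3 -c "
from h import *
go(.569,.121,.12);go(.569,.121,.092)"
```

```text
[0.5705 0.1205 0.2107] F [ 0.1  0.3 -4.3] travel [0.002  0.0006 0.1133] psi 98.15 turnz None tilt [0.0013 0.0022] t 4.73 gap 0.798
[0.5705 0.1205 0.2107] F [ 0.1  0.3 -4.3] travel [0.002  0.0005 0.1483] psi 98.15 turnz None tilt [0.0013 0.0022] t 4.73 gap 0.798
```

Call:
{"api": "apply_moves", "payload": {
  "claw": [-1, -1, -1, -1, -1],
  "travel": [
    [0, 0, 0.025],
    [0, 0, 0.055],
    [0, 0, 0.082],
    [0, 0, 0.098],
    [0, 0, 0.106]
  ],
  "turn": [
    [0, 0, 0],
    [0, 0, 0],
    [0, 0, 0],
    [0, 0, 0],
    [0, 0, 0]
  ]
}}

```text
t: 5.15
tcp_pos: [0.5679, 0.116, 0.1236]
tool_rot: [-0.069, 0.998, 0.0, -0.002]
force: [-0.7, -0.4, -4.1]
finger_gap: 0.797
gripper_force: 48.7
```

Call:
{"api": "apply_moves", "payload": {
  "claw": [-1, -1, -1, -1, -1],
  "travel": [
    [0, 0, 0.003],
    [0, 0, 0.006],
    [0, 0, 0.009],
    [0, 0, 0.012],
    [0, 0, 0.015]
  ],
  "turn": [
    [0, 0, 0],
    [0, 0, 0],
    [0, 0, 0],
    [0, 0, 0],
    [0, 0, 0]
  ]
}}

```text
t: 5.57
tcp_pos: [0.5711, 0.1166, 0.1144]
tool_rot: [-0.069, 0.998, -0.0, 0.001]
force: [-0.1, 0.2, -3.6]
finger_gap: 0.801
gripper_force: 48.8
```

Call:
{"api": "apply_moves", "payload": {
  "claw": [-1, -1, -1, -1, -1],
  "travel": [
    [0, 0, 0.003],
    [0, 0, 0.006],
    [0, 0, 0.009],
    [0, 0, 0.012],
    [0, 0, 0.015]
  ],
  "turn": [
    [0, 0, 0],
    [0, 0, 0],
    [0, 0, 0],
    [0, 0, 0],
    [0, 0, 0]
  ]
}}

```text
t: 5.98
tcp_pos: [0.5705, 0.1167, 0.1014]
tool_rot: [-0.069, 0.998, -0.0, 0.0]
force: [-0.0, 0.3, -2.3]
finger_gap: 0.798
gripper_force: 48.8
```

```bash
python3 -c "
from h import *
go(.569,.121,.092)
W=cloud(snap('scene','p1.png'))
for c in((.57,.119),(.586,-.118)):
    m=(np.hypot(W[...,0]-c[0],W[...,1]-c[1])<.073)&(abs(W[...,2]-.1)<.025)
    h=np.histogram(W[m][:,2],25);i=h[0].argmax();print(c,m.sum(),h[1][i:i+2])
"
```

```text
[0.5705 0.1167 0.1014] F [-0.   0.3 -2.3] travel [0.0011 0.0056 0.0118] psi 97.93 turnz None tilt [ 0.0004 -0.    ] t 5.98 gap 0.798
(0.57, 0.119) 1312 [0.09935082 0.10131754]
(0.586, -0.118) 2297 [0.10421185 0.10566767]
```

Call:
{"api": "apply_moves", "payload": {
  "claw": [-1, -1, -1, -1, -1],
  "travel": [
    [0, 0, 0.003],
    [0, 0, 0.006],
    [0, 0, 0.009],
    [0, 0, 0.011],
    [0, 0, 0.011]
  ],
  "turn": [
    [0, 0, 0],
    [0, 0, 0],
    [0, 0, 0],
    [0, 0, 0],
    [0, 0, 0]
  ]
}}

```text
t: 6.45
tcp_pos: [0.5701, 0.1166, 0.0923]
tool_rot: [-0.069, 0.998, 0.0, -0.0]
force: [0.1, -1.0, -3.7]
finger_gap: 0.799
gripper_force: 48.8
```

Call:
{"api": "apply_moves", "payload": {
  "claw": [-1, -1, -1],
  "travel": [
    [0, 0, 0.001],
    [0, 0, 0.002],
    [0, 0, 0.002]
  ],
  "turn": [
    [0, 0, 0],
    [0, 0, 0],
    [0, 0, 0]
  ]
}}

```text
t: 6.7
tcp_pos: [0.5703, 0.1166, 0.0911]
tool_rot: [-0.069, 0.998, -0.0, -0.0]
force: [0.2, -0.1, -3.3]
finger_gap: 0.801
gripper_force: 48.8
```

Call:
{"api": "apply_moves", "payload": {
  "claw": [-1, -1, -1],
  "travel": [
    [0, 0, 0.001],
    [0, 0, 0.002],
    [0, 0, 0.002]
  ],
  "turn": [
    [0, 0, 0],
    [0, 0, 0],
    [0, 0, 0]
  ]
}}

```text
t: 6.95
tcp_pos: [0.5703, 0.1166, 0.0895]
tool_rot: [-0.069, 0.998, -0.0, 0.0]
force: [0.0, 0.2, -2.9]
finger_gap: 0.799
gripper_force: 48.8
```

Call:
{"api": "apply_moves", "payload": {
  "claw": [-1, -1, -1],
  "travel": [
    [0, 0, 0.001],
    [0, 0, 0.001],
    [0, 0, 0.001]
  ],
  "turn": [
    [0, 0, 0],
    [0, 0, 0],
    [0, 0, 0]
  ]
}}

```text
t: 7.2
tcp_pos: [0.5705, 0.1166, 0.0893]
tool_rot: [-0.069, 0.998, -0.0, 0.0]
force: [-1.4, -1.4, 2.3]
finger_gap: 0.801
gripper_force: 49.4
```

Call:
{"api": "apply_moves", "payload": {
  "claw": [0.65, 0.8, 1, 1, 1],
  "travel": [
    [0, 0, 0],
    [0, 0, 0],
    [0, 0, 0],
    [0, 0, 0],
    [0, 0, 0]
  ],
  "turn": [
    [0, 0, 0],
    [0, 0, 0],
    [0, 0, 0],
    [0, 0, 0],
    [0, 0, 0]
  ]
}}

```text
t: 7.62
tcp_pos: [0.5705, 0.1167, 0.0889]
tool_rot: [-0.069, 0.998, 0.0, 0.0]
force: [-0.1, 0.3, -0.5]
finger_gap: 1.001
gripper_force: 0.0
```

Call:
{"api": "apply_moves", "payload": {
  "claw": [1, 1, 1, 1, 1],
  "travel": [
    [0, 0, -0.01],
    [0, 0, -0.03],
    [0, 0, -0.06],
    [0, 0, -0.1],
    [0, 0, -0.14]
  ],
  "turn": [
    [0, 0, 0],
    [0, 0, 0],
    [0, 0, 0],
    [0, 0, 0],
    [0, 0, 0]
  ]
}}

```text
t: 8.03
tcp_pos: [0.5696, 0.1166, 0.2019]
tool_rot: [-0.069, 0.998, 0.0, -0.001]
force: [0.5, -0.2, -0.1]
finger_gap: 0.999
gripper_force: 0.0
```

```bash
python3 - <<'E'
from h import *
a=snap('wrist','w2.png')
go(.458,-.404,.12,98)
W=cloud(snap('scene'))
for c in((.57,.119),(.586,-.118)):
    m=(np.hypot(W[...,0]-c[0],W[...,1]-c[1])<.073)&(abs(W[...,2]-.1)<.025)
    h=np.histogram(W[m][:,2],25);i=h[0].argmax();print(c,m.sum(),h[1][i:i+2])
E
```

```text
[0.5745 0.1169 0.2093] F [0.9 0.6 4.3] travel [ 0.2357 -0.6246  0.1097] psi 97.95 turnz -0.0003 tilt [0.0127 0.0002] t 8.08 gap 1.001
(0.57, 0.119) 1644 [0.08621251 0.08796927]
(0.586, -0.118) 2340 [0.11659197 0.11846687]
```

View pics/w2.png

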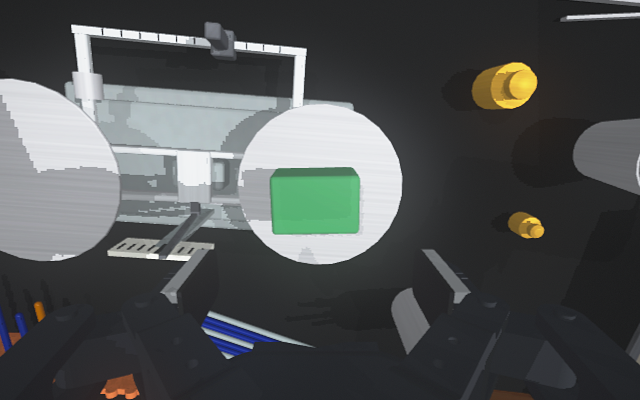

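The billet stands on the left pan at (315,203), and the left pan is down on its stop. Next is the 200 g weight.

Call:
{"api": "apply_moves", "payload": {
  "claw": [1, 1, 1, 1, 1],
  "travel": [
    [0.01, -0.03, -0.01],
    [0.025, -0.07, -0.015],
    [0.042, -0.115, -0.02],
    [0.058, -0.16, -0.02],
    [0.075, -0.205, -0.02]
  ],
  "turn": [
    [0, 0, 0],
    [0, 0, 0],
    [0, 0, 0],
    [0, 0, 0],
    [0, 0, 0]
  ]
}}

```text
t: 8.55
tcp_pos: [0.533, -0.0553, 0.2171]
tool_rot: [-0.07, 0.998, -0.0, 0.0]
force: [-0.1, -1.1, -0.5]
finger_gap: 1.0
gripper_force: 0.0
```

Call:
{"api": "apply_moves", "payload": {
  "claw": [0.5, 0.3, 0.2, 0.2, 0.2],
  "travel": [
    [0.016, -0.045, 0],
    [0.032, -0.09, 0],
    [0.048, -0.135, 0],
    [0.064, -0.18, 0],
    [0.08, -0.225, 0]
  ],
  "turn": [
    [0, 0, 0],
    [0, 0, 0],
    [0, 0, 0],
    [0, 0, 0],
    [0, 0, 0]
  ]
}}

```text
t: 8.97
tcp_pos: [0.494, -0.2427, 0.2167]
tool_rot: [-0.069, 0.998, 0.0, -0.0]
force: [0.7, -0.2, 0.0]
finger_gap: 0.6
gripper_force: 0.0
```

Call:
{"api": "apply_moves", "payload": {
  "claw": [0.2, 0.2, 0.2, 0.2, 0.2],
  "travel": [
    [0.016, -0.045, 0],
    [0.032, -0.09, 0],
    [0.048, -0.135, 0.03],
    [0.064, -0.175, 0.06],
    [0.074, -0.196, 0.09]
  ],
  "turn": [
    [0, 0, 0],
    [0, 0, 0],
    [0, 0, 0],
    [0, 0, 0],
    [0, 0, 0]
  ]
}}

```text
t: 9.38
tcp_pos: [0.4577, -0.4092, 0.1449]
tool_rot: [-0.068, 0.998, -0.002, 0.001]
force: [0.6, 0.6, 0.6]
finger_gap: 0.599
gripper_force: 0.0
```

Call:
{"api": "apply_moves", "payload": {
  "claw": [0.2, 0.2],
  "travel": [
    [0, 0, 0.02],
    [0, 0, 0.02]
  ],
  "turn": [
    [0, 0, 0],
    [0, 0, 0]
  ]
}}

```text
t: 9.55
tcp_pos: [0.455, -0.4037, 0.1244]
tool_rot: [-0.068, 0.998, 0.004, -0.002]
force: [-0.4, 0.1, -1.3]
finger_gap: 0.601
gripper_force: 0.0
```

```bash
cat >> h.py <<'E'
def brass(n,x,y,r=.05):
    s=snap(n);W=cloud(s);h=cv2.cvtColor(s['pixels'],cv2.COLOR_RGB2HSV)
    m=(h[...,0]>14)&(h[...,0]<32)&(h[...,1]>100)&(np.hypot(W[...,0]-x,W[...,1]-y)<r)&(W[...,2]>.004)
    p=W[m];z=np.nanpercentile(p[:,2],98);t=p[p[:,2]>z-.004]
    print(n,m.sum(),'top',z.round(4),'mid',((np.percentile(t,3,0)+np.percentile(t,97,0))/2).round(4),'ext',np.ptp(t,0).round(3))
E
python3 -c "
from h import *
brass('wrist',.458,-.404)
go(.458,-.404,.003,98)"
```

```text
wrist 1185 top 0.0451 mid [ 0.4557 -0.4036  0.0434] ext [0.023 0.02  0.185]
[ 0.4563 -0.4035  0.1265] F [-1.1  0.9  0.4] travel [-0.0025 -0.0017  0.1543] psi 97.84 turnz -0.0009 tilt [-0.0035  0.0049] t 9.6 gap 0.6
```

Call:
{"api": "apply_moves", "payload": {
  "claw": [0.2, 0.2, 0.2, 0.2, 0.2],
  "travel": [
    [-0.001, 0, 0.035],
    [-0.001, 0, 0.075],
    [-0.001, 0, 0.115],
    [-0.001, 0, 0.142],
    [-0.001, 0, 0.152]
  ],
  "turn": [
    [0, 0, 0],
    [0, 0, 0],
    [0, 0, 0],
    [0, 0, 0],
    [0, 0, 0]
  ]
}}

```text
t: 10.02
tcp_pos: [0.4584, -0.4023, 0.0055]
tool_rot: [-0.07, 0.998, 0.002, -0.001]
force: [-1.3, 0.4, -0.4]
finger_gap: 0.602
gripper_force: 0.0
```

Call:
{"api": "apply_moves", "payload": {
  "claw": [-0.2, -0.5, -1, -1, -1],
  "travel": [
    [0, 0, 0],
    [0, 0, 0],
    [0, 0, 0],
    [0, 0, 0],
    [0, 0, 0]
  ],
  "turn": [
    [0, 0, 0],
    [0, 0, 0],
    [0, 0, 0],
    [0, 0, 0],
    [0, 0, 0]
  ],
  "newtons": 30
}}

```text
t: 10.43
tcp_pos: [0.4597, -0.4052, 0.0092]
tool_rot: [-0.069, 0.998, -0.001, 0.001]
force: [-0.5, 2.3, 5.9]
finger_gap: 0.205
gripper_force: 29.7
```

Call:
{"api": "apply_moves", "payload": {
  "claw": [-1, -1, -1, -1, -1],
  "travel": [
    [0, 0, 0],
    [0, 0, -0.02],
    [0, 0, -0.06],
    [0, 0, -0.1],
    [0, 0, -0.14]
  ],
  "turn": [
    [0, 0, 0],
    [0, 0, 0],
    [0, 0, 0],
    [0, 0, 0],
    [0, 0, 0]
  ]
}}

```text
t: 10.85
tcp_pos: [0.4583, -0.4043, 0.1202]
tool_rot: [-0.069, 0.998, 0.0, -0.0]
force: [0.5, 0.2, -2.6]
finger_gap: 0.205
gripper_force: 29.6
```

Call:
{"api": "apply_moves", "payload": {
  "claw": [-1, -1, -1],
  "travel": [
    [0, 0, -0.04],
    [0, 0, -0.07],
    [0, 0, -0.07]
  ],
  "turn": [
    [0, 0, 0],
    [0, 0, 0],
    [0, 0, 0]
  ]
}}

```text
t: 11.1
tcp_pos: [0.4613, -0.4078, 0.1816]
tool_rot: [-0.069, 0.998, -0.005, 0.004]
force: [0.5, -1.1, -0.9]
finger_gap: 0.205
gripper_force: 29.6
```

```bash
python3 -c "
from h import *
go(.586,-.145,.18)"
```

```text
[ 0.4613 -0.4078  0.1816] F [ 0.5 -1.1 -0.9] travel [-1.998e-01  3.039e-01 -2.000e-04] psi 97.94 turnz None tilt [ 0.0079 -0.0104] t 11.1 gap 0.205
```

Call:
{"api": "apply_moves", "payload": {
  "claw": [-1, -1, -1, -1, -1],
  "travel": [
    [-0.015, 0.02, -0.01],
    [-0.04, 0.053, -0.02],
    [-0.067, 0.088, -0.025],
    [-0.094, 0.124, -0.025],
    [-0.121, 0.16, -0.025]
  ],
  "turn": [
    [0, 0, 0],
    [0, 0, 0],
    [0, 0, 0],
    [0, 0, 0],
    [0, 0, 0]
  ]
}}

```text
t: 11.52
tcp_pos: [0.5369, -0.2631, 0.1945]
tool_rot: [-0.069, 0.998, 0.0, -0.0]
force: [1.5, 0.4, -2.4]
finger_gap: 0.202
gripper_force: 29.6
```

Call:
{"api": "apply_moves", "payload": {
  "claw": [-1, -1, -1, -1, -1],
  "travel": [
    [-0.027, 0.036, 0],
    [-0.055, 0.073, 0],
    [-0.083, 0.109, 0],
    [-0.107, 0.141, 0],
    [-0.116, 0.153, 0]
  ],
  "turn": [
    [0, 0, 0],
    [0, 0, 0],
    [0, 0, 0],
    [0, 0, 0],
    [0, 0, 0]
  ]
}}

```text
t: 11.93
tcp_pos: [0.6129, -0.1258, 0.1939]
tool_rot: [-0.071, 0.997, 0.001, -0.0]
force: [-0.5, -1.1, -3.0]
finger_gap: 0.202
gripper_force: 29.6
```

Call:
{"api": "apply_moves", "payload": {
  "claw": [-1, -1],
  "travel": [
    [0, 0, 0],
    [0, 0, 0]
  ],
  "turn": [
    [0, 0, 0],
    [0, 0, 0]
  ]
}}

```text
t: 12.1
tcp_pos: [0.6113, -0.1301, 0.1941]
tool_rot: [-0.07, 0.998, -0.0, -0.001]
force: [-1.1, -0.9, -2.3]
finger_gap: 0.206
gripper_force: 29.6
```

```bash
python3 - <<'E'
from h import *
go(.612,-.13,.125)
s=snap('side');W=cloud(s);h=cv2.cvtColor(s['pixels'],cv2.COLOR_RGB2HSV)
m=(h[...,0]>14)&(h[...,0]<32)&(h[...,1]>100)&(np.hypot(W[...,0]-.612,W[...,1]+.13)<.06)
print(m.sum(),np.nanmin(W[m],0),np.nanmax(W[m],0))
v,u=np.nonzero(m);c=s['pixels'][max(0,v.min()-50):v.max()+60,u.min()-60:u.max()+60]
cv2.imwrite('pics/c1.png',cv2.resize(c[...,::-1],None,fx=4,fy=4))
E
```

```text
[ 0.6113 -0.1301  0.1941] F [-1.1 -0.9 -2.3] travel [-0.0011  0.      0.0864] psi 98.03 turnz None tilt [-0.0021 -0.0004] t 12.1 gap 0.206
111 [ 0.59400313 -0.14926989  0.18665559] [ 0.62344614 -0.12245345  0.22704563]
```

View pics/c1.png

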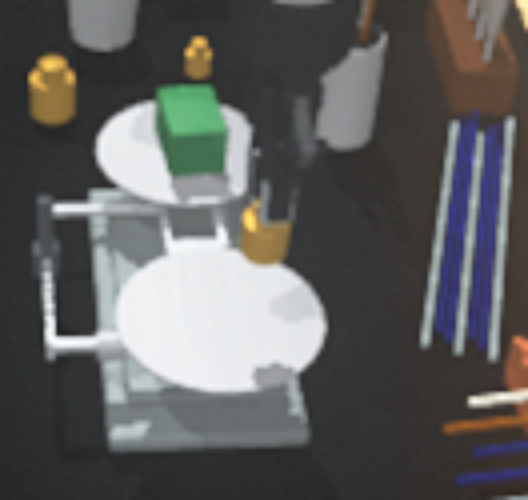

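The 200 g weight hangs upright in the fingers at (265,235) in the crop, above the right pan at (220,320). The billet sits square on the left pan.

Call:
{"api": "apply_moves", "payload": {
  "claw": [-1, -1, -1, -1, -1],
  "travel": [
    [0, 0, 0.025],
    [0, 0, 0.05],
    [0, 0, 0.07],
    [0, 0, 0.08],
    [0, 0, 0.083]
  ],
  "turn": [
    [0, 0, 0],
    [0, 0, 0],
    [0, 0, 0],
    [0, 0, 0],
    [0, 0, 0]
  ]
}}

```text
t: 12.57
tcp_pos: [0.6101, -0.1317, 0.1268]
tool_rot: [-0.068, 0.998, 0.001, -0.002]
force: [-0.4, -1.2, -1.8]
finger_gap: 0.204
gripper_force: 29.6
```

Call:
{"api": "apply_moves", "payload": {
  "claw": [-1, -1, -1, -1, -1],
  "travel": [
    [0, 0, 0.001],
    [0, 0, 0.002],
    [0, 0, 0.003],
    [0, 0, 0.004],
    [0, 0, 0.004]
  ],
  "turn": [
    [0, 0, 0],
    [0, 0, 0],
    [0, 0, 0],
    [0, 0, 0],
    [0, 0, 0]
  ]
}}

```text
t: 12.98
tcp_pos: [0.6123, -0.1305, 0.1262]
tool_rot: [-0.069, 0.998, -0.0, 0.001]
force: [-0.4, -0.3, -1.7]
finger_gap: 0.208
gripper_force: 29.6
```

Call:
{"api": "apply_moves", "payload": {
  "claw": [-1, -1, -1, -1, -1],
  "travel": [
    [0, 0, 0.001],
    [0, 0, 0.002],
    [0, 0, 0.003],
    [0, 0, 0.003],
    [0, 0, 0.003]
  ],
  "turn": [
    [0, 0, 0],
    [0, 0, 0],
    [0, 0, 0],
    [0, 0, 0],
    [0, 0, 0]
  ]
}}

```text
t: 13.4
tcp_pos: [0.6123, -0.1303, 0.1236]
tool_rot: [-0.069, 0.998, -0.0, 0.0]
force: [-0.1, 0.9, 1.2]
finger_gap: 0.206
gripper_force: 30.0
```

```bash
python3 - <<'E'
from h import *
go(.612,-.13,.12)
for n in('side','scene'):
  W=cloud(snap(n))
  for c in((.57,.119),(.586,-.118)):
    m=(np.hypot(W[...,0]-c[0],W[...,1]-c[1])<.073)&(abs(W[...,2]-.1)<.025)
    h=np.histogram(W[m][:,2],25);i=h[0].argmax();print(c,m.sum(),h[1][i:i+2])
E
```

```text
[ 0.6123 -0.1303  0.1236] F [-0.1  0.9  1.2] travel [0.0004 0.0004 0.0045] psi 97.94 turnz None tilt [ 0.0008 -0.0001] t 13.4 gap 0.206
(0.57, 0.119) 601 [0.08270597 0.0845344 ]
(0.586, -0.118) 1215 [0.11239016 0.11305819]
(0.57, 0.119) 1650 [0.08668838 0.08841895]
(0.586, -0.118) 1460 [0.11422636 0.1161603 ]
```

Call:
{"api": "apply_moves", "payload": {
  "claw": [-0.5, -0.3, 0, 0.2, 0.2],
  "travel": [
    [0, 0, 0],
    [0, 0, 0],
    [0, 0, 0],
    [0, 0, 0],
    [0, 0, 0]
  ],
  "turn": [
    [0, 0, 0],
    [0, 0, 0],
    [0, 0, 0],
    [0, 0, 0],
    [0, 0, 0]
  ]
}}

```text
t: 13.92
tcp_pos: [0.612, -0.1305, 0.1231]
tool_rot: [-0.069, 0.998, -0.0, 0.0]
force: [0.5, -0.2, -0.1]
finger_gap: 0.6
gripper_force: 0.0
```

Call:
{"api": "apply_moves", "payload": {
  "claw": [0.2, 0.2, 0.2, 0.2, 0.2],
  "travel": [
    [0, 0, -0.01],
    [0, 0, -0.035],
    [0, 0, -0.07],
    [0, 0, -0.11],
    [0, 0, -0.135]
  ],
  "turn": [
    [0, 0, 0],
    [0, 0, 0],
    [0, 0, 0],
    [0, 0, 0],
    [0, 0, 0]
  ]
}}

```text
t: 14.33
tcp_pos: [0.6132, -0.1309, 0.2349]
tool_rot: [-0.069, 0.998, -0.001, 0.002]
force: [-0.4, -0.4, 0.0]
finger_gap: 0.598
gripper_force: 0.0
```

```bash
python3 - <<'E'
from h import *
brass('side',.612,-.13);go(.595,.364,.12,98)
E
```

```text
side 145 top 0.1576 mid [ 0.6087 -0.1312  0.1565] ext [0.015 0.018 0.006]
[ 0.6155 -0.1317  0.2389] F [ 1.4 -0.3  3.8] travel [-0.0587  0.6182  0.1455] psi 97.94 turnz -0.0003 tilt [ 0.0112 -0.0047] t 14.38 gap 0.6
```

Call:
{"api": "apply_moves", "payload": {
  "claw": [0.2, 0.2, 0.2, 0.2, 0.2],
  "travel": [
    [-0.003, 0.03, 0],
    [-0.007, 0.075, 0],
    [-0.012, 0.122, 0],
    [-0.017, 0.17, 0],
    [-0.022, 0.218, 0]
  ],
  "turn": [
    [0, 0, 0],
    [0, 0, 0],
    [0, 0, 0],
    [0, 0, 0],
    [0, 0, 0]
  ]
}}

```text
t: 14.8
tcp_pos: [0.6051, 0.0461, 0.2317]
tool_rot: [-0.069, 0.998, -0.0, 0.0]
force: [1.1, 0.5, -0.3]
finger_gap: 0.597
gripper_force: 0.0
```

Call:
{"api": "apply_moves", "payload": {
  "claw": [0.2, 0.2, 0.2, 0.2, 0.2],
  "travel": [
    [-0.005, 0.048, 0],
    [-0.01, 0.096, 0],
    [-0.015, 0.144, 0],
    [-0.02, 0.192, 0],
    [-0.025, 0.24, 0.02]
  ],
  "turn": [
    [0, 0, 0],
    [0, 0, 0],
    [0, 0, 0],
    [0, 0, 0],
    [0, 0, 0]
  ]
}}

```text
t: 15.22
tcp_pos: [0.6008, 0.24, 0.2189]
tool_rot: [-0.069, 0.998, 0.001, 0.004]
force: [1.1, -0.3, 0.7]
finger_gap: 0.604
gripper_force: 0.0
```

Call:
{"api": "apply_moves", "payload": {
  "claw": [0.2, 0.2, 0.2, 0.2, 0.2],
  "travel": [
    [-0.005, 0.048, 0.02],
    [-0.01, 0.096, 0.05],
    [-0.016, 0.14, 0.09],
    [-0.017, 0.157, 0.119],
    [-0.017, 0.157, 0.119]
  ],
  "turn": [
    [0, 0, 0],
    [0, 0, 0],
    [0, 0, 0],
    [0, 0, 0],
    [0, 0, 0]
  ]
}}

```text
t: 15.63
tcp_pos: [0.5895, 0.3669, 0.1131]
tool_rot: [-0.071, 0.997, -0.001, -0.006]
force: [-0.9, -0.1, -0.8]
finger_gap: 0.601
gripper_force: 0.0
```

```bash
python3 -c "
from h import *
brass('wrist',.5955,.364,.035)
go(.5955,.364,.0,98)"
```

```text
wrist 812 top 0.0369 mid [0.5933 0.3677 0.0352] ext [0.015 0.015 0.004]
[0.5912 0.365  0.1158] F [ 0.8 -1.1  0.1] travel [-0.0063 -0.0017  0.1447] psi 98.15 turnz 0.0008 tilt [-0.0077 -0.0032] t 15.68 gap 0.6
```

Call:
{"api": "apply_moves", "payload": {
  "claw": [0.2, 0.2, 0.2, 0.2, 0.2],
  "travel": [
    [0, 0, 0.03],
    [0, 0, 0.07],
    [0, 0, 0.105],
    [0, 0, 0.132],
    [0, 0, 0.145]
  ],
  "turn": [
    [0, 0, 0],
    [0, 0, 0],
    [0, 0, 0],
    [0, 0, 0],
    [0, 0, 0]
  ]
}}

```text
t: 16.1
tcp_pos: [0.5945, 0.3619, 0.0027]
tool_rot: [-0.068, 0.998, -0.001, -0.001]
force: [-0.3, -0.2, -0.7]
finger_gap: 0.594
gripper_force: 0.0
```

Call:
{"api": "apply_moves", "payload": {
  "claw": [0.2, 0.2],
  "travel": [
    [0, 0, 0],
    [0, 0, 0]
  ],
  "turn": [
    [0, 0, 0],
    [0, 0, 0]
  ]
}}

```text
t: 16.27
tcp_pos: [0.5961, 0.3634, 0.0054]
tool_rot: [-0.069, 0.998, 0.0, 0.001]
force: [-0.4, -1.0, 0.4]
finger_gap: 0.6
gripper_force: 0.0
```

```bash
python3 -c "
from h import *
go(.595,.3655,.002,98)"
```

```text
[0.5961 0.3634 0.0054] F [-0.4 -1.   0.4] travel [0.001  0.0028 0.0042] psi 97.88 turnz -0.0007 tilt [0.0017 0.0005] t 16.27 gap 0.6
```

Call:
{"api": "apply_moves", "payload": {
  "claw": [0.2, -0.2, -0.5, -1, -1],
  "travel": [
    [0.001, 0.002, 0.003],
    [0.001, 0.002, 0.003],
    [0.001, 0.002, 0.003],
    [0.001, 0.002, 0.003],
    [0.001, 0.002, 0.003]
  ],
  "turn": [
    [0, 0, 0],
    [0, 0, 0],
    [0, 0, 0],
    [0, 0, 0],
    [0, 0, 0]
  ],
  "newtons": 30
}}

```text
t: 16.68
tcp_pos: [0.5946, 0.366, 0.003]
tool_rot: [-0.069, 0.998, 0.0, 0.001]
force: [-1.1, 0.0, 2.6]
finger_gap: 0.155
gripper_force: 29.2
```

Call:
{"api": "apply_moves", "payload": {
  "claw": [-1, -1, -1, -1, -1],
  "travel": [
    [0, 0, 0],
    [0, 0, 0],
    [0, 0, -0.02],
    [0, 0, -0.06],
    [0, 0, -0.1]
  ],
  "turn": [
    [0, 0, 0],
    [0, 0, 0],
    [0, 0, 0],
    [0, 0, 0],
    [0, 0, 0]
  ]
}}

```text
t: 17.1
tcp_pos: [0.5917, 0.3643, 0.0798]
tool_rot: [-0.069, 0.998, -0.001, -0.003]
force: [-0.0, -0.5, -0.7]
finger_gap: 0.152
gripper_force: 29.3
```

Call:
{"api": "apply_moves", "payload": {
  "claw": [-1, -1, -1, -1, -1],
  "travel": [
    [0, 0, -0.045],
    [0, 0, -0.09],
    [0, 0, -0.13],
    [0, 0, -0.17],
    [0, 0, -0.18]
  ],
  "turn": [
    [0, 0, 0],
    [0, 0, 0],
    [0, 0, 0],
    [0, 0, 0],
    [0, 0, 0]
  ]
}}

```text
t: 17.52
tcp_pos: [0.5964, 0.3664, 0.2317]
tool_rot: [-0.069, 0.998, 0.001, 0.005]
force: [0.9, 0.2, -0.8]
finger_gap: 0.155
gripper_force: 29.3
```

```bash
python3 -c "
from h import *
go(.558,-.128,.232)"
```

```text
[0.5964 0.3664 0.2317] F [ 0.9  0.2 -0.8] travel [ 0.1329 -0.6054 -0.003 ] psi 97.94 turnz None tilt [0.0091 0.0035] t 17.52 gap 0.155
```

Call:
{"api": "apply_moves", "payload": {
  "claw": [-1, -1, -1, -1, -1],
  "travel": [
    [0.005, -0.025, 0],
    [0.014, -0.065, 0],
    [0.024, -0.112, 0],
    [0.034, -0.158, 0],
    [0.044, -0.205, 0]
  ],
  "turn": [
    [0, 0, 0],
    [0, 0, 0],
    [0, 0, 0],
    [0, 0, 0],
    [0, 0, 0]
  ]
}}

```text
t: 17.93
tcp_pos: [0.5799, 0.1966, 0.2238]
tool_rot: [-0.07, 0.998, -0.0, -0.002]
force: [0.3, -0.5, -1.4]
finger_gap: 0.153
gripper_force: 29.3
```

Call:
{"api": "apply_moves", "payload": {
  "claw": [-1, -1, -1, -1, -1],
  "travel": [
    [0.01, -0.046, 0],
    [0.02, -0.092, 0],
    [0.03, -0.138, 0],
    [0.04, -0.184, 0],
    [0.05, -0.23, 0]
  ],
  "turn": [
    [0, 0, 0],
    [0, 0, 0],
    [0, 0, 0],
    [0, 0, 0],
    [0, 0, 0]
  ]
}}

```text
t: 18.35
tcp_pos: [0.5658, 0.0087, 0.2241]
tool_rot: [-0.069, 0.998, 0.0, -0.002]
force: [0.2, 0.4, -1.1]
finger_gap: 0.153
gripper_force: 29.3
```

Call:
{"api": "apply_moves", "payload": {
  "claw": [-1, -1, -1, -1, -1],
  "travel": [
    [0.01, -0.046, 0],
    [0.02, -0.092, 0.02],
    [0.03, -0.135, 0.04],
    [0.037, -0.165, 0.07],
    [0.037, -0.17, 0.09]
  ],
  "turn": [
    [0, 0, 0],
    [0, 0, 0],
    [0, 0, 0],
    [0, 0, 0],
    [0, 0, 0]
  ]
}}

```text
t: 18.77
tcp_pos: [0.555, -0.1328, 0.1508]
tool_rot: [-0.067, 0.998, -0.0, -0.002]
force: [0.2, 0.8, -0.3]
finger_gap: 0.154
gripper_force: 29.4
```

Call:
{"api": "apply_moves", "payload": {
  "claw": [-1, -1, -1],
  "travel": [
    [0, 0, 0.02],
    [0, 0, 0.025],
    [0, 0, 0.025]
  ],
  "turn": [
    [0, 0, 0],
    [0, 0, 0],
    [0, 0, 0]
  ]
}}

```text
t: 19.02
tcp_pos: [0.5547, -0.1278, 0.1312]
tool_rot: [-0.069, 0.998, 0.001, -0.003]
force: [0.1, 0.8, -0.7]
finger_gap: 0.152
gripper_force: 29.4
```

```bash
python3 - <<'E'
from h import *
go(.558,-.128,.12)
for n in('side','scene'):
  W=cloud(snap(n))
  for c in((.57,.119),(.586,-.118)):
    m=(np.hypot(W[...,0]-c[0],W[...,1]-c[1])<.073)&(abs(W[...,2]-.1)<.025)
    h=np.histogram(W[m][:,2],25);i=h[0].argmax();print(c,m.sum(),h[1][i:i+2])
E
```

```text
[ 0.5547 -0.1278  0.1312] F [ 0.1  0.8 -0.7] travel [-0.0041 -0.0008  0.014 ] psi 97.91 turnz None tilt [-0.0055  0.0024] t 19.02 gap 0.152
(0.57, 0.119) 313 [0.08433813 0.0853159 ]
(0.586, -0.118) 1114 [0.11301216 0.11369619]
(0.57, 0.119) 1647 [0.08606524 0.0878327 ]
(0.586, -0.118) 2007 [0.11481745 0.11680507]
```

Call:
{"api": "apply_moves", "payload": {
  "claw": [-1, -1, -1, -1, -1],
  "travel": [
    [0, 0, 0.005],
    [0, 0, 0.008],
    [0, 0, 0.01],
    [0, 0, 0.011],
    [0, 0, 0.011]
  ],
  "turn": [
    [0, 0, 0],
    [0, 0, 0],
    [0, 0, 0],
    [0, 0, 0],
    [0, 0, 0]
  ]
}}

```text
t: 19.53
tcp_pos: [0.5568, -0.1283, 0.1249]
tool_rot: [-0.069, 0.998, -0.0, 0.0]
force: [-0.2, -0.1, -1.4]
finger_gap: 0.156
gripper_force: 29.4
```

Call:
{"api": "apply_moves", "payload": {
  "claw": [-1, -1, -1, -1, -1],
  "travel": [
    [0, 0, 0.0005],
    [0, 0, 0.001],
    [0, 0, 0.0015],
    [0, 0, 0.002],
    [0, 0, 0.002]
  ],
  "turn": [
    [0, 0, 0],
    [0, 0, 0],
    [0, 0, 0],
    [0, 0, 0],
    [0, 0, 0]
  ]
}}

```text
t: 19.95
tcp_pos: [0.5567, -0.1285, 0.1232]
tool_rot: [-0.069, 0.998, 0.0, -0.0]
force: [-0.6, 0.2, -1.3]
finger_gap: 0.157
gripper_force: 29.4
```

```bash
python3 - <<'E'
from h import *
go(.558,-.128,.12)
for n in('side','scene'):
  W=cloud(snap(n))
  for c in((.57,.119),(.586,-.118)):
    m=(np.hypot(W[...,0]-c[0],W[...,1]-c[1])<.073)&(abs(W[...,2]-.1)<.025)
    h=np.histogram(W[m][:,2],25);i=h[0].argmax();print(c,m.sum(),h[1][i:i+2])
E
```

```text
[ 0.5567 -0.1285  0.1232] F [-0.6  0.2 -1.3] travel [-0.0017  0.0004  0.0039] psi 97.93 turnz None tilt [-0.0002  0.0001] t 19.95 gap 0.157
(0.57, 0.119) 278 [0.08474945 0.08523722]
(0.586, -0.118) 1095 [0.11230718 0.11293921]
(0.57, 0.119) 1633 [0.0863937  0.08814785]
(0.586, -0.118) 1979 [0.11496803 0.11693196]
```

Call:
{"api": "apply_moves", "payload": {
  "claw": [-1, -1, -1, -1, -1],
  "travel": [
    [0, 0, 0.001],
    [0, 0, 0.002],
    [0, 0, 0.003],
    [0, 0, 0.003],
    [0, 0, 0.003]
  ],
  "turn": [
    [0, 0, 0],
    [0, 0, 0],
    [0, 0, 0],
    [0, 0, 0],
    [0, 0, 0]
  ]
}}

```text
t: 20.47
tcp_pos: [0.5567, -0.1285, 0.1207]
tool_rot: [-0.069, 0.998, 0.0, -0.0]
force: [0.1, -0.3, -1.5]
finger_gap: 0.159
gripper_force: 29.4
```

Call:
{"api": "apply_moves", "payload": {
  "claw": [-1, -1, -1, -1],
  "travel": [
    [0, 0, 0.0005],
    [0, 0, 0.001],
    [0, 0, 0.001],
    [0, 0, 0.001]
  ],
  "turn": [
    [0, 0, 0],
    [0, 0, 0],
    [0, 0, 0],
    [0, 0, 0]
  ]
}}

```text
t: 20.8
tcp_pos: [0.5568, -0.1285, 0.12]
tool_rot: [-0.069, 0.998, 0.0, -0.0]
force: [0.0, 0.1, -0.1]
finger_gap: 0.152
gripper_force: 29.4
```

Call:
{"api": "apply_moves", "payload": {
  "claw": [-1, -1, -1, -1],
  "travel": [
    [0, 0, 0.0005],
    [0, 0, 0.001],
    [0, 0, 0.001],
    [0, 0, 0.001]
  ],
  "turn": [
    [0, 0, 0],
    [0, 0, 0],
    [0, 0, 0],
    [0, 0, 0]
  ]
}}

```text
t: 21.13
tcp_pos: [0.5568, -0.1285, 0.1192]
tool_rot: [-0.069, 0.998, 0.0, -0.0]
force: [-0.5, 0.0, -2.2]
finger_gap: 0.154
gripper_force: 29.4
```

```bash
python3 - <<'E'
from h import *
go(.558,-.128,.12)
for n in('side','scene'):
  W=cloud(snap(n))
  for c in((.57,.119),(.586,-.118)):
    m=(np.hypot(W[...,0]-c[0],W[...,1]-c[1])<.073)&(abs(W[...,2]-.1)<.025)
    h=np.histogram(W[m][:,2],25);i=h[0].argmax();print(c,m.sum(),h[1][i:i+2])
E
```

```text
[ 0.5568 -0.1285  0.1192] F [-0.5  0.  -2.2] travel [-0.0016  0.0004 -0.001 ] psi 97.93 turnz None tilt [-0.  0.] t 21.13 gap 0.154
(0.57, 0.119) 261 [0.08414552 0.08454323]
(0.586, -0.118) 1093 [0.11295753 0.11361008]
(0.57, 0.119) 1645 [0.08669749 0.08843746]
(0.586, -0.118) 1978 [0.11504883 0.11701648]
```

Call:
{"api": "apply_moves", "payload": {
  "claw": [-1, -1, -1, -1],
  "travel": [
    [0, 0, 0.0005],
    [0, 0, 0.001],
    [0, 0, 0.0015],
    [0, 0, 0.0015]
  ],
  "turn": [
    [0, 0, 0],
    [0, 0, 0],
    [0, 0, 0],
    [0, 0, 0]
  ]
}}

```text
t: 21.57
tcp_pos: [0.5567, -0.1285, 0.1179]
tool_rot: [-0.069, 0.998, 0.0, -0.0]
force: [0.1, 0.0, -1.2]
finger_gap: 0.153
gripper_force: 29.4
```

Call:
{"api": "apply_moves", "payload": {
  "claw": [-1, -1, -1, -1],
  "travel": [
    [0, 0, 0.0005],
    [0, 0, 0.001],
    [0, 0, 0.001],
    [0, 0, 0.001]
  ],
  "turn": [
    [0, 0, 0],
    [0, 0, 0],
    [0, 0, 0],
    [0, 0, 0]
  ]
}}

```text
t: 21.9
tcp_pos: [0.5569, -0.1285, 0.1173]
tool_rot: [-0.069, 0.998, -0.0, 0.0]
force: [-1.0, -0.0, 0.6]
finger_gap: 0.15
gripper_force: 29.5
```

```bash
python3 - <<'E'
from h import *
go(.558,-.128,.12)
s=snap('side');W=cloud(s)
for c in((.57,.119),(.586,-.118)):
    m=(np.hypot(W[...,0]-c[0],W[...,1]-c[1])<.073)&(abs(W[...,2]-.1)<.025)
    h=np.histogram(W[m][:,2],25);i=h[0].argmax();print(c,m.sum(),h[1][i:i+2])
cv2.imwrite('pics/c2.png',cv2.resize(s['pixels'][150:260,280:400,::-1],None,fx=5,fy=5))
E
```

```text
[ 0.5569 -0.1285  0.1173] F [-1.  -0.   0.6] travel [-0.0015  0.0004 -0.0033] psi 97.93 turnz None tilt [ 0.0002 -0.    ] t 21.9 gap 0.15
(0.57, 0.119) 255 [0.08398356 0.08438902]
(0.586, -0.118) 1085 [0.11287203 0.11352755]
```

View pics/c2.png

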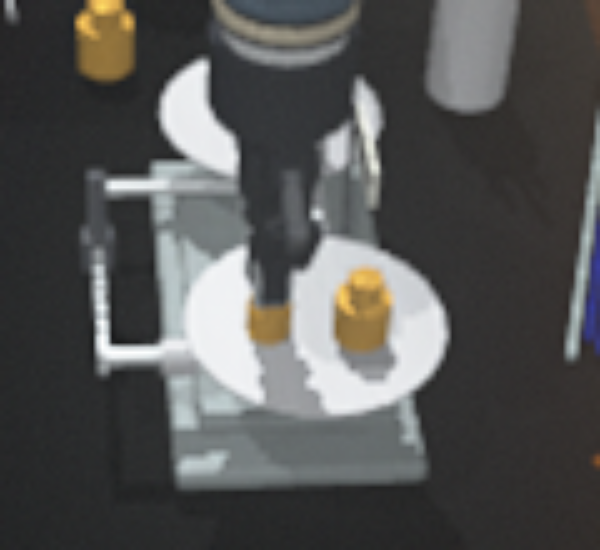

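The 100 g weight's foot at (268,340) meets its shadow on the right pan, and the 200 g stands at (362,320), so it is safe to release.

Call:
{"api": "apply_moves", "payload": {
  "claw": [-0.6, -0.4, 0, 0.2, 0.2],
  "travel": [
    [0, 0, 0],
    [0, 0, 0],
    [0, 0, 0],
    [0, 0, 0],
    [0, 0, 0]
  ],
  "turn": [
    [0, 0, 0],
    [0, 0, 0],
    [0, 0, 0],
    [0, 0, 0],
    [0, 0, 0]
  ]
}}

```text
t: 22.37
tcp_pos: [0.5569, -0.1285, 0.1173]
tool_rot: [-0.069, 0.998, -0.0, 0.0]
force: [0.1, 0.1, -0.4]
finger_gap: 0.6
gripper_force: 0.0
```

Call:
{"api": "apply_moves", "payload": {
  "claw": [0.2, 0.2, 0.2, 0.2, 0.2],
  "travel": [
    [0, 0, -0.01],
    [0, 0, -0.035],
    [0, 0, -0.07],
    [0, 0, -0.1],
    [0, 0, -0.12]
  ],
  "turn": [
    [0, 0, 0],
    [0, 0, 0],
    [0, 0, 0],
    [0, 0, 0],
    [0, 0, 0]
  ]
}}

```text
t: 22.78
tcp_pos: [0.5579, -0.1289, 0.2164]
tool_rot: [-0.069, 0.998, -0.001, 0.002]
force: [0.6, -0.2, -0.1]
finger_gap: 0.6
gripper_force: 0.0
```

Call:
{"api": "apply_moves", "payload": {
  "claw": [-0.5, -0.5, -0.5, -0.5, -0.5],
  "travel": [
    [0.03, 0.03, 0],
    [0.07, 0.07, 0],
    [0.1, 0.1, 0],
    [0.128, 0.128, 0],
    [0.128, 0.128, 0]
  ],
  "turn": [
    [0, 0, 0],
    [0, 0, 0],
    [0, 0, 0],
    [0, 0, 0],
    [0, 0, 0]
  ]
}}

```text
t: 23.2
tcp_pos: [0.4338, -0.0368, 0.213]
tool_rot: [-0.07, 0.998, 0.002, -0.004]
force: [-1.3, 0.4, 0.0]
finger_gap: 0.249
gripper_force: 0.0
```

Call:
{"api": "apply_moves", "payload": {
  "claw": [-0.5, -0.5, -0.5],
  "travel": [
    [0, 0, 0],
    [0, 0, 0],
    [0, 0, 0]
  ],
  "turn": [
    [0, 0, 0],
    [0, 0, 0],
    [0, 0, 0]
  ]
}}

```text
t: 23.45
tcp_pos: [0.4431, -0.0422, 0.2139]
tool_rot: [-0.069, 0.998, -0.001, 0.001]
force: [-0.4, 0.3, -1.0]
finger_gap: 0.252
gripper_force: 0.0
```

```bash
cat >> h.py <<'E'
def pans(n):
    s=snap(n);W=cloud(s);px=s['pixels'].astype(int);r=[]
    for c in((.57,.119),(.586,-.118)):
        m=(np.hypot(W[...,0]-c[0],W[...,1]-c[1])<.068)&(abs(W[...,2]-.1)<.022)&(np.ptp(px,-1)<25)
        z=W[m][:,2];k=np.median(z)
        for _ in range(5): k=z[abs(z-k)<.004].mean()
        r.append(k)
    print(n,'L,R',np.round(r,4),'tilt',round((r[0]-r[1])/.24,4))
def tab(n):
    s=snap(n);W=cloud(s);px=s['pixels'].astype(int)
    m=(W[...,0]>.435)&(W[...,0]<.49)&(abs(W[...,1])<.12)&(W[...,2]>.075)&(W[...,2]<.125)
    p=W[m];c=np.median(p,0) if len(p) else None
    if len(p): print(n,'tab',len(p),np.percentile(p,[5,50,95],axis=0).round(4).tolist())
E
python3 - <<'E'
from h import *
s=manip.sense();print(s['tcp_pos'],s['t'])
pans('side');pans('scene');tab('side');tab('scene');tab('wrist')
snap('scene','s3.png');snap('wrist','w3.png')
E
```

```text
[ 0.44308073 -0.04217314  0.21385476] 23.45
side L,R [0.0846 0.1131] tilt -0.1187
scene L,R [0.0877 0.1164] tilt -0.1195
side tab 41 [[0.4525, 0.0109, 0.0765], [0.4559, 0.0143, 0.0945], [0.462, 0.0242, 0.1064]]
scene tab 57 [[0.4527, -0.008, 0.0765], [0.4599, 0.0184, 0.0968], [0.4639, 0.0261, 0.1112]]
wrist tab 371 [[0.4479, 0.0137, 0.0784], [0.4517, 0.0187, 0.1026], [0.4586, 0.0265, 0.1079]]
```

View pics/w3.png

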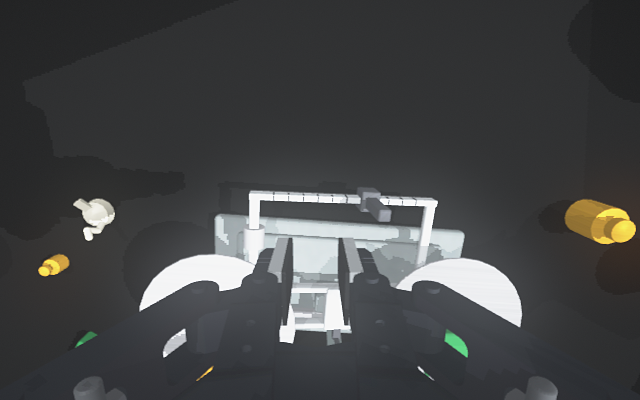

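The wrist view shows the poise tab at about (375,202) on the front bar, still well left of its target. The beam is on its left stop.

Call:
{"api": "apply_moves", "payload": {
  "claw": [-0.4, -0.4, -0.4, -0.4, -0.4],
  "travel": [
    [-0.013, 0.037, 0],
    [-0.025, 0.0735, 0],
    [-0.025, 0.0735, 0.03],
    [-0.025, 0.0735, 0.06],
    [-0.025, 0.0735, 0.06]
  ],
  "turn": [
    [0, 0, 0.01],
    [0, 0, 0.023],
    [0, 0, 0.023],
    [0, 0, 0.023],
    [0, 0, 0.023]
  ]
}}

```text
t: 24.22
tcp_pos: [0.4501, 0.0208, 0.1622]
tool_rot: [-0.034, 0.999, 0.001, -0.004]
force: [-0.5, -0.1, 1.4]
finger_gap: 0.302
gripper_force: 0.0
```

Call:
{"api": "apply_moves", "payload": {
  "claw": [-0.4, -0.4, -0.4],
  "travel": [
    [0, 0, 0],
    [0, 0, 0],
    [0, 0, 0]
  ],
  "turn": [
    [0, 0, 0],
    [0, 0, 0],
    [0, 0, 0]
  ]
}}

```text
t: 24.47
tcp_pos: [0.454, 0.0193, 0.1663]
tool_rot: [-0.033, 0.999, -0.0, 0.001]
force: [-0.7, 0.6, -0.4]
finger_gap: 0.302
gripper_force: 0.0
```

```bash
python3 - <<'E'
from h import *
go(.4565,.019,.075,93.8);tab('wrist');tab('side')
s=snap('wrist','w4.png')
E
```

```text
[0.454  0.0193 0.1663] F [-0.7  0.6 -0.4] travel [-0.0028 -0.0005  0.1142] psi 93.76 turnz -0.0002 tilt [ 0.0024 -0.0005] t 24.47 gap 0.302
wrist tab 418 [[0.4479, 0.0143, 0.0799], [0.4509, 0.021, 0.1059], [0.4584, 0.0272, 0.1078]]
side tab 40 [[0.4525, 0.0111, 0.0779], [0.4559, 0.0146, 0.0946], [0.4621, 0.0227, 0.1064]]
```

View pics/w4.png

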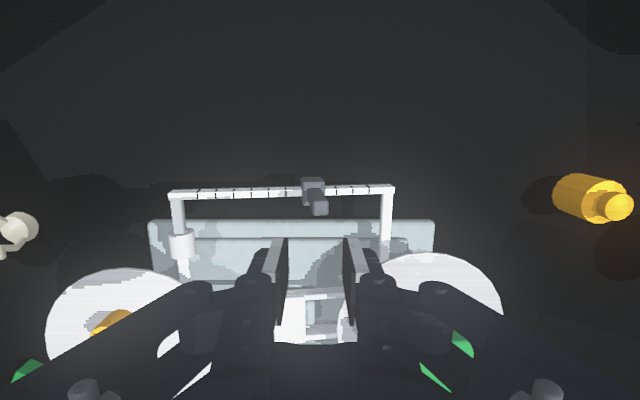

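The tab's top at (320,205) sits midway between the fingers (280–350), so I'll go down around it.

Call:
{"api": "apply_moves", "payload": {
  "claw": [-0.4, -0.4, -0.4, -0.4, -0.4],
  "travel": [
    [-0.002, 0, 0.02],
    [-0.002, 0, 0.045],
    [-0.002, 0, 0.07],
    [-0.002, 0, 0.095],
    [-0.002, 0, 0.112]
  ],
  "turn": [
    [0, 0, 0],
    [0, 0, 0],
    [0, 0, 0],
    [0, 0, 0],
    [0, 0, 0]
  ]
}}

```text
t: 25.03
tcp_pos: [0.4545, 0.0197, 0.0749]
tool_rot: [-0.033, 0.999, 0.0, -0.0]
force: [-0.2, -0.1, -1.2]
finger_gap: 0.3
gripper_force: 0.0
```

Call:
{"api": "apply_moves", "payload": {
  "claw": [-0.4, -0.4, -0.4, -0.4, -0.4],
  "travel": [
    [0, -0.01, 0],
    [0, -0.02, 0],
    [0, -0.03, 0],
    [0, -0.04, 0],
    [0, -0.05, 0]
  ],
  "turn": [
    [0, 0, 0],
    [0, 0, 0],
    [0, 0, 0],
    [0, 0, 0],
    [0, 0, 0]
  ]
}}

```text
t: 25.45
tcp_pos: [0.4582, -0.0214, 0.0767]
tool_rot: [-0.033, 0.999, -0.0, 0.001]
force: [-0.3, 0.4, 0.8]
finger_gap: 0.297
gripper_force: 0.4
```

Call:
{"api": "apply_moves", "payload": {
  "claw": [-0.4, -0.4, -0.4, -0.4, -0.4],
  "travel": [
    [0, -0.006, 0],
    [0, -0.012, 0],
    [0, -0.016, 0],
    [0, -0.018, 0],
    [0, -0.018, 0]
  ],
  "turn": [
    [0, 0, 0],
    [0, 0, 0],
    [0, 0, 0],
    [0, 0, 0],
    [0, 0, 0]
  ]
}}

```text
t: 25.87
tcp_pos: [0.4583, -0.0348, 0.0757]
tool_rot: [-0.033, 0.999, -0.0, 0.0]
force: [-0.7, 0.7, -0.6]
finger_gap: 0.302
gripper_force: 0.0
```

Call:
{"api": "apply_moves", "payload": {
  "claw": [-0.4, -0.4, -0.4, -0.4, -0.4],
  "travel": [
    [0, 0.005, 0],
    [0, 0.005, 0],
    [0, 0.005, 0],
    [0, 0.005, 0],
    [0, 0.005, 0]
  ],
  "turn": [
    [0, 0, 0],
    [0, 0, 0],
    [0, 0, 0],
    [0, 0, 0],
    [0, 0, 0]
  ]
}}

```text
t: 26.28
tcp_pos: [0.4578, -0.0301, 0.0756]
tool_rot: [-0.033, 0.999, 0.0, -0.0]
force: [0.2, 0.7, 0.1]
finger_gap: 0.302
gripper_force: 0.0
```

Call:
{"api": "apply_moves", "payload": {
  "claw": [-0.4, -0.4, -0.4, -0.4, -0.4],
  "travel": [
    [0, 0, 0],
    [0, 0, 0],
    [0, 0, 0],
    [0, 0, 0],
    [0, 0, 0]
  ],
  "turn": [
    [0, 0, 0],
    [0, 0, 0],
    [0, 0, 0],
    [0, 0, 0],
    [0, 0, 0]
  ]
}}

```text
t: 26.7
tcp_pos: [0.4579, -0.0304, 0.0756]
tool_rot: [-0.033, 0.999, -0.0, 0.0]
force: [-0.0, -0.4, -0.3]
finger_gap: 0.3
gripper_force: 0.0
```

```bash
python3 - <<'E'
from h import *
go(.45,-.03,.075,93.8);pans('side');pans('scene');tab('side');tab('scene')
E
```

```text
[ 0.4579 -0.0304  0.0756] F [-0.  -0.4 -0.3] travel [0.0098 0.0012 0.0008] psi 93.79 turnz -0.0001 tilt [ 0. -0.] t 26.7 gap 0.3
side L,R [0.091  0.1066] tilt -0.0647
scene L,R [0.0942 0.11  ] tilt -0.0656
side tab 51 [[0.4494, -0.059, 0.0787], [0.4604, -0.0514, 0.1127], [0.4702, -0.0333, 0.1236]]
scene tab 94 [[0.456, -0.0549, 0.081], [0.4638, -0.0289, 0.1115], [0.4687, -0.0091, 0.1224]]
```

Call:
{"api": "apply_moves", "payload": {
  "claw": [-0.4, -0.4, -0.4, -0.4, -0.4],
  "travel": [
    [0, -0.006, 0],
    [0, -0.013, 0],
    [0, -0.02, 0],
    [0, -0.025, 0],
    [0, -0.029, 0]
  ],
  "turn": [
    [0, 0, 0],
    [0, 0, 0],
    [0, 0, 0],
    [0, 0, 0],
    [0, 0, 0]
  ]
}}

```text
t: 27.32
tcp_pos: [0.4595, -0.0543, 0.0756]
tool_rot: [-0.033, 0.999, -0.0, 0.0]
force: [0.1, 1.0, -0.9]
finger_gap: 0.301
gripper_force: 0.3
```

Call:
{"api": "apply_moves", "payload": {
  "claw": [-0.4, -0.4, -0.4, -0.4, -0.4],
  "travel": [
    [0, -0.003, 0],
    [0, -0.005, 0],
    [0, -0.006, 0],
    [0, -0.007, 0],
    [0, -0.007, 0]
  ],
  "turn": [
    [0, 0, 0],
    [0, 0, 0],
    [0, 0, 0],
    [0, 0, 0],
    [0, 0, 0]
  ]
}}

```text
t: 27.73
tcp_pos: [0.4598, -0.0592, 0.0756]
tool_rot: [-0.033, 0.999, -0.0, 0.0]
force: [-0.4, -0.0, -0.4]
finger_gap: 0.296
gripper_force: 0.0
```

Call:
{"api": "apply_moves", "payload": {
  "claw": [-0.4, -0.4, -0.4, -0.4, -0.4],
  "travel": [
    [0, 0.005, 0],
    [0, 0.005, 0],
    [0, 0.005, 0],
    [0, 0.005, 0],
    [0, 0.005, 0]
  ],
  "turn": [
    [0, 0, 0],
    [0, 0, 0],
    [0, 0, 0],
    [0, 0, 0],
    [0, 0, 0]
  ]
}}

```text
t: 28.15
tcp_pos: [0.4596, -0.0551, 0.0757]
tool_rot: [-0.033, 0.999, -0.0, 0.0]
force: [0.1, -0.2, -0.6]
finger_gap: 0.302
gripper_force: 0.0
```

Call:
{"api": "apply_moves", "payload": {
  "claw": [-0.4, -0.4, -0.4, -0.4, -0.4],
  "travel": [
    [0, 0, 0],
    [0, 0, 0],
    [0, 0, 0],
    [0, 0, 0],
    [0, 0, 0]
  ],
  "turn": [
    [0, 0, 0],
    [0, 0, 0],
    [0, 0, 0],
    [0, 0, 0],
    [0, 0, 0]
  ]
}}

```text
t: 28.57
tcp_pos: [0.4595, -0.0552, 0.0756]
tool_rot: [-0.033, 0.999, 0.0, -0.0]
force: [0.4, -0.6, 0.5]
finger_gap: 0.302
gripper_force: 0.0
```

Call:
{"api": "apply_moves", "payload": {
  "claw": [-0.4, -0.4, -0.4],
  "travel": [
    [0, 0, 0],
    [0, 0, 0],
    [0, 0, 0]
  ],
  "turn": [
    [0, 0, 0],
    [0, 0, 0],
    [0, 0, 0]
  ]
}}

```text
t: 28.82
tcp_pos: [0.4595, -0.0552, 0.0756]
tool_rot: [-0.033, 0.999, -0.0, -0.0]
force: [-0.6, 0.0, -1.0]
finger_gap: 0.299
gripper_force: 0.0
```

```bash
python3 - <<'E'
from h import *
go(.45,-.03,.075,93.8);pans('side');pans('scene');pans('side');pans('scene')
s=snap('scene');cv2.imwrite('pics/c3.png',cv2.resize(s['pixels'][185:245,280:380,::-1],None,fx=8,fy=8,interpolation=cv2.INTER_CUBIC))
E
```

```text
[ 0.4595 -0.0552  0.0756] F [-0.6  0.  -1. ] travel [0.0098 0.0322 0.0008] psi 93.79 turnz -0.0001 tilt [-0. -0.] t 28.82 gap 0.299
side L,R [0.0978 0.0996] tilt -0.0078
scene L,R [0.101 0.103] tilt -0.0083
side L,R [0.0979 0.0997] tilt -0.0077
scene L,R [0.1011 0.1031] tilt -0.0081
```

View pics/c3.png

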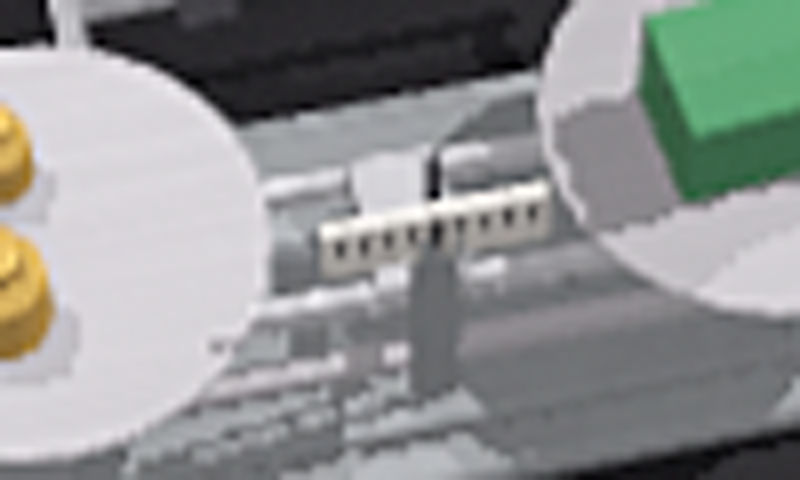

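The pointer at (435,240) in the crop sits just beside the plate's centre. The pan heights give a tilt of −0.008, so about 3.2 mm more to the right.

Call:
{"api": "apply_moves", "payload": {
  "claw": [-0.4, -0.4, -0.4, -0.4, -0.4],
  "travel": [
    [0, -0.003, 0],
    [0, -0.005, 0],
    [0, -0.006, 0],
    [0, -0.007, 0],
    [0, -0.008, 0]
  ],
  "turn": [
    [0, 0, 0],
    [0, 0, 0],
    [0, 0, 0],
    [0, 0, 0],
    [0, 0, 0]
  ]
}}

```text
t: 29.48
tcp_pos: [0.4598, -0.0616, 0.0756]
tool_rot: [-0.033, 0.999, 0.0, -0.0]
force: [-0.3, 0.3, -0.8]
finger_gap: 0.299
gripper_force: 0.3
```

Call:
{"api": "apply_moves", "payload": {
  "claw": [-0.4, -0.4, -0.4, -0.4],
  "travel": [
    [0, -0.0005, 0],
    [0, -0.001, 0],
    [0, -0.001, 0],
    [0, -0.001, 0]
  ],
  "turn": [
    [0, 0, 0],
    [0, 0, 0],
    [0, 0, 0],
    [0, 0, 0]
  ]
}}

```text
t: 29.82
tcp_pos: [0.46, -0.0624, 0.0757]
tool_rot: [-0.033, 0.999, -0.0, 0.0]
force: [-0.6, 0.4, 0.7]
finger_gap: 0.302
gripper_force: 0.1
```

Call:
{"api": "apply_moves", "payload": {
  "claw": [-0.4, -0.4, -0.4, -0.4, -0.4],
  "travel": [
    [0, 0.003, 0],
    [0, 0.005, 0],
    [0, 0.005, 0],
    [0, 0.005, 0],
    [0, 0.005, 0]
  ],
  "turn": [
    [0, 0, 0],
    [0, 0, 0],
    [0, 0, 0],
    [0, 0, 0],
    [0, 0, 0]
  ]
}}

```text
t: 30.23
tcp_pos: [0.4598, -0.0583, 0.0757]
tool_rot: [-0.033, 0.999, -0.0, 0.0]
force: [-0.4, 0.1, 0.1]
finger_gap: 0.302
gripper_force: 0.0
```

Call:
{"api": "apply_moves", "payload": {
  "claw": [-0.4, -0.4, -0.4, -0.4, -0.4],
  "travel": [
    [0, 0, 0],
    [0, 0, 0],
    [0, 0, 0],
    [0, 0, 0],
    [0, 0, 0]
  ],
  "turn": [
    [0, 0, 0],
    [0, 0, 0],
    [0, 0, 0],
    [0, 0, 0],
    [0, 0, 0]
  ]
}}

```text
t: 30.65
tcp_pos: [0.4597, -0.0584, 0.0756]
tool_rot: [-0.033, 0.999, -0.0, 0.0]
force: [0.2, -0.9, 0.1]
finger_gap: 0.299
gripper_force: 0.0
```

Call:
{"api": "apply_moves", "payload": {
  "claw": [-0.4, -0.4, -0.4],
  "travel": [
    [0, 0, 0],
    [0, 0, 0],
    [0, 0, 0]
  ],
  "turn": [
    [0, 0, 0],
    [0, 0, 0],
    [0, 0, 0]
  ]
}}

```text
t: 30.9
tcp_pos: [0.4597, -0.0583, 0.0756]
tool_rot: [-0.033, 0.999, 0.0, -0.0]
force: [-0.5, -0.9, -0.1]
finger_gap: 0.3
gripper_force: 0.0
```

```bash
python3 - <<'E'
from h import *
go(.45,-.03,.075,93.8)
for i in range(3): pans('side');pans('scene')
s=snap('scene');cv2.imwrite('pics/c4.png',cv2.resize(s['pixels'][195:245,305:365,::-1],None,fx=12,fy=12,interpolation=cv2.INTER_CUBIC))
E
```

```text
[ 0.4597 -0.0583  0.0756] F [-0.5 -0.9 -0.1] travel [0.0098 0.0361 0.0008] psi 93.79 turnz -0.0001 tilt [-0.  0.] t 30.9 gap 0.3
side L,R [0.0988 0.0987] tilt 0.0003
scene L,R [0.1021 0.1021] tilt -0.0003
side L,R [0.0988 0.0987] tilt 0.0005
scene L,R [0.1021 0.1021] tilt -0.0001
side L,R [0.0988 0.0988] tilt -0.0001
scene L,R [0.102  0.1021] tilt -0.0003
```

View pics/c4.png

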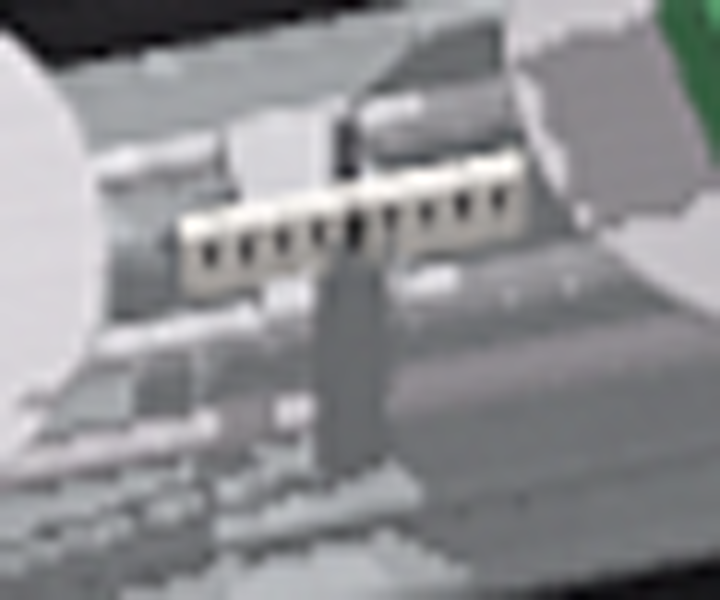

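The pointer covers the centre mark at (355,225), with four marks on each side, and both cameras read level within 0.0005 rad. Now I'll lift straight off.

Call:
{"api": "apply_moves", "payload": {
  "claw": [-0.4, -0.4, -0.4, -0.4, -0.4],
  "travel": [
    [0, 0.001, -0.01],
    [0, 0.001, -0.025],
    [0, 0.001, -0.05],
    [0, 0.001, -0.08],
    [0, 0.001, -0.115]
  ],
  "turn": [
    [0, 0, 0],
    [0, 0, 0],
    [0, 0, 0],
    [0, 0, 0],
    [0, 0, 0]
  ]
}}

```text
t: 31.67
tcp_pos: [0.4586, -0.0571, 0.1683]
tool_rot: [-0.033, 0.999, 0.0, -0.001]
force: [0.5, 0.0, 0.2]
finger_gap: 0.301
gripper_force: 0.0
```

Call:
{"api": "apply_moves", "payload": {
  "claw": [-0.4, -0.4, -0.4, -0.4, -0.4],
  "travel": [
    [0, 0, -0.03],
    [0, 0, -0.06],
    [0, 0, -0.08],
    [0, 0, -0.08],
    [0, 0, -0.08]
  ],
  "turn": [
    [0, 0, 0],
    [0, 0, 0],
    [0, 0, 0],
    [0, 0, 0],
    [0, 0, 0]
  ]
}}

```text
t: 32.08
tcp_pos: [0.46, -0.0575, 0.2326]
tool_rot: [-0.033, 0.999, -0.0, 0.001]
force: [-0.2, 0.0, 0.5]
finger_gap: 0.3
gripper_force: 0.0
```

Call:
{"api": "apply_moves", "payload": {
  "claw": [-0.4, -0.4, -0.4, -0.4, -0.4],
  "travel": [
    [0, 0, 0],
    [0, 0, 0],
    [0, 0, 0],
    [0, 0, 0],
    [0, 0, 0]
  ],
  "turn": [
    [0, 0, 0],
    [0, 0, 0],
    [0, 0, 0],
    [0, 0, 0],
    [0, 0, 0]
  ]
}}

```text
t: 32.5
tcp_pos: [0.4593, -0.0574, 0.2309]
tool_rot: [-0.033, 0.999, 0.0, -0.001]
force: [0.1, 0.6, -0.1]
finger_gap: 0.299
gripper_force: 0.0
```

```bash
python3 - <<'E'
from h import *
go(.45,-.03,.075)
for i in range(3): pans('side');pans('scene')
for p in((.453,.292),(.6036,-.351)): brass('side',*p)
brass('side',.612,-.13,.02);brass('side',.558,-.128,.02)
E
```

```text
[ 0.4593 -0.0574  0.2309] F [ 0.1  0.6 -0.1] travel [0.0091 0.0348 0.1949] psi 93.79 turnz None tilt [-0.0016  0.0006] t 32.5 gap 0.299
side L,R [0.0989 0.0988] tilt 0.0004
scene L,R [0.1021 0.1021] tilt -0.0001
side L,R [0.0988 0.0988] tilt 0.0003
scene L,R [0.1021 0.102 ] tilt 0.0004
side L,R [0.099  0.0987] tilt 0.0011
scene L,R [0.1022 0.102 ] tilt 0.0008
side 51 top 0.0498 mid [0.4644 0.2832 0.053 ] ext [0.    0.003 0.006]
side 68 top 0.0293 mid [ 0.6035 -0.3532  0.028 ] ext [0.011 0.012 0.004]
side 140 top 0.1433 mid [ 0.6095 -0.1331  0.1422] ext [0.014 0.019 0.003]
side 80 top 0.1352 mid [ 0.5586 -0.1311  0.1335] ext [0.011 0.012 0.004]
```

```bash
python3 -c "
from station import manip
print(manip.sign_off())"
```

```text
the job is handed in; nothing more can be done
None
```

The job is handed in: the billet is on the left pan, the 200 g and 100 g weights are on the right pan, and the poise is set so the beam reads level (within about 0.001 rad) with the pointer on the centre mark and the gripper clear, at 32.7 s of the 72 s allowed.

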